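# Refit the air cleaner's filter cover

### The job

Put the loose white cover back on the studio's air cleaner: tilt it, hook its dark steel lip under the yellow ledge, swing the other end down and press it firmly home so that it lies flat, level with the housing. Then slide the red-knobbed catch fully across over the cover's edge, let go, and leave the brush jar, paint can and tape roll undisturbed.

Things in the scene. Friction and masses are not known exactly. Their poses are not given: they have to be found in the camera images.
- unit: Air cleaner: fixed grey box, filter opening upward, 226 mm (x) by 262 mm (y) by 100 mm high. Origin on the table under the middle of the opening; x from the yellow ledge (robot's side) to the far wall, z up. Heights named here are above the table. It stands left or right of the centre line, yaw within 0.2 rad of the world's. Wall tops at 100 mm. Filter at about 70 mm inside.
- opening (a point): Middle of the opening, 88 mm above unit's origin, axes as unit. Clear opening: y -94 to +94 mm; x from -88 mm (ledge edge) to +90 mm (far wall). At this height a black sill carries the cover when home: x -112 to -78 mm at the ledge side, 12 mm wide along both sides, far corners too. Nothing but air in the middle, down to the filter.
- ledge (a point): Middle of the yellow ledge's free edge, on its underside: unit x = -88 mm, y = 0, height 101 mm. The ledge is 5 mm thick, spans y -94 to +94 mm and roofs a pocket reaching from here 24 mm in -x to a back wall at -112 mm; pocket floor = sill, 88 mm, so 13 mm high.
- seal (a point): Middle of the top of the orange rubber seal strip by the far wall: unit x 77 mm, 14 mm (x) by 126 mm (y). It starts 8 mm above the sill (height 96 mm): the cover's free edge first rests on it; about 6 N pushes it down to sill height, 88 mm, where it stays (held by friction, no spring).
- deck (a point): On top (100 mm) of the 56 mm wide deck at unit's left (+y, y 94 to 150 mm), which carries the catch: point at unit x 30, y 122 mm. Low guide strips on it beside the catch, tops at 107 mm.
- panel_handle (a point): Centre of the loose cover's blue bar handle: 12 mm thick (x), 90 long (y), 18 high (z). Axes: x from the lip to the free edge, y along the bar, z up out of the cover. Centre is 29 mm above the plate's top, 39 mm above its underside; open below the bar but for a 12 mm square post near each end. Home: straight above unit's origin within about 5 mm, axes parallel to unit's.
- panel: The loose cover, 0.28 to 0.46 kg: white slotted plate 170 (x) by 180 (y) by 10 mm; origin in the middle of its underside, below the handle, axes as handle. A dark steel lip, 160 mm wide, 6 mm thick, level with the underside, stands out 18 mm from its -x edge. Starts flat on the table, handle up, beside the unit, yaw within 0.3 rad of the world's.
- panel_lip (a point): Middle of the lip's tip, on the underside of the cover: 103 mm in -x and 39 mm below the handle's centre. Home: in the pocket under the ledge, at 88 mm height.
- panel_edge (a point): Middle of the cover's free edge, on its underside: 85 mm in +x and 39 mm below the handle's centre. At about 96 mm height while it rests on the raised seal, 88 mm when home.
- catch (a joint): Catch on the deck; slides along unit's -y over the cover. 0 = drawn back, 0.028 m = fully across (end stop). Starts between 0 and 0.006. Takes about 2.5 N, stays where left. Its steel tongue's underside is at 101 mm, so it passes only over a cover pressed home (top at 98 mm).
- catch_knob (a point): Centre of the catch's red knob, 28 mm (unit x) by 14 mm (unit y) by 26 mm high: unit x 30 mm, y 124 mm less the catch's value, height 119 mm (knob 106 to 132 mm). It stands on a steel plate, 40 by 36 mm, top at 106 mm, which reaches 12 mm out (+y) from the knob's centre. Moves with the catch.
- brush_jar: Green glass jar with brushes, 72 mm wide, 85 mm high, brushes to about 165 mm; origin under its centre. Leave alone.
- paint_can: Small can with a blue label, 70 mm wide, 85 mm high; origin under its centre. Leave alone.
- tape_roll: Yellow roll, 90 mm wide, 24 mm high; origin under its centre. Leave alone.

How it is judged:
On the way, in this order (a step that is already met when the one before it is completed fails the run):
1. the cover's lip is under the ledge, in the pocket, while the cover is still tilted with its free edge above the seal (x of panel_lip in the frame of unit between -0.114 and -0.093 m and z of panel_lip in the frame of unit between 0.083 and 0.098 m and y of panel_handle in the frame of unit between -0.012 and 0.012 m and z of panel_edge in the frame of unit above 0.0985 m), for 0.1 s.
2. the cover is swung down and pressed home, the catch still drawn back (z of panel_edge in the frame of unit below 0.0905 m and z of panel_lip in the frame of unit between 0.086 and 0.0915 m and x of panel_lip in the frame of unit below -0.096 m and x of panel_edge in the frame of unit above 0.07 m and y of panel_handle in the frame of unit between -0.008 and 0.008 m and angle between panel_handle's own z axis and vertical below 0.03 rad and value of joint catch below 0.01 m), for 0.2 s.
At the end, for the whole second after the job is handed in: The cover lies at rest in the opening, lip under the ledge, pressed home (free edge within 2.5 mm and lip within 3.5 mm of the sill, tilt under 0.03 rad, centred within 8 mm sideways), and the catch is slid across over its edge (more than 24 of its 28 mm) (z of panel_edge in the frame of unit below 0.0905 m and z of panel_lip in the frame of unit between 0.086 and 0.0915 m and x of panel_lip in the frame of unit below -0.096 m and x of panel_edge in the frame of unit above 0.07 m and y of panel_handle in the frame of unit between -0.008 and 0.008 m and angle between panel_handle's own z axis and vertical below 0.03 rad and value of joint catch above 0.024 m and linear speed of panel below 0.01 m/s); the robot touches nothing.
It fails at once if the brush jar is moved more than 30 mm or tipped (distance of brush_jar from where it was at the start of the episode above 0.03 m or angle between brush_jar's own z axis and vertical above 0.3 rad).
It fails at once if the paint can is moved more than 30 mm or tipped (distance of paint_can from where it was at the start of the episode above 0.03 m or angle between paint_can's own z axis and vertical above 0.3 rad).
It fails at once if the tape roll is moved more than 30 mm or tipped (distance of tape_roll from where it was at the start of the episode above 0.03 m or angle between tape_roll's own z axis and vertical above 0.3 rad).
It also fails if it takes over 62 s, if anything falls off the work surface, if the arm or the gripper's body presses on something with over 40 N, if the wrist force passes 120 N, or if a joint passes its speed limit or range.

### The arm

A 6-joint arm with a two-finger parallel gripper is mounted at the origin on the work surface. World frame = base frame: x ahead of the robot, y to its left, z up, the work surface at z = 0. Lengths are in m, angles in rad, forces in N, time in s.
With the tool pointing down it reaches from about 0.325 to 0.925 m from the base axis. Payload 3.1 kg.
Tool frame: the origin (TCP) lies midway between the tips of the shut fingers; the grasp point (between the pads) lies 19 mm behind it; z points along the fingers, y is the direction in which the jaws open and shut (so a half turn about z gives the same grasp; the last joint's range is limited). The gripper opens to 85 mm and grips with 20 to 120 N. Pads are 22 mm wide; open, the fingers measure 114 mm over their backs; the gripper's body (76 mm by 85 mm) begins 54 mm behind the grasp point. The pads swing forward as they close: fully open they stand 13 mm farther back than shut.
Start: joints at [-1.293, 0.217, 1.613, -0, 1.311, -0.112], TCP at [0.238, -0.578, 0.231] pointing down, gripper open.
Joint ranges: [-2.75, 2.75], [-0.78, 2.1], [0.31, 2.55], [-1.13, 4.27], [0.13, 2.63], [-2.58, 2.58]. Speed limits (rad/s): [2.79, 2.79, 3.14, 3.14, 3.14, 3.14].

### API

Orientations are given as a rotation vector (axis times angle).
In Python, from cell import monitor, grab_frame, bot, masks_of gives the robot as it stands.
- The arm moves only by the tool carry_out, never from a script. Its argument "rows" is a list that holds one entry, the list of rows, each a list of 7 numbers: the shift along the tool's x, y, z as a fraction of full scale, then the turn, a rotation vector about the tool's x, y, z as a fraction of full scale, then the finger opening in mm, from 0 to 85.4. A call has 1 to 8 rows; each row is the pose to reach, as a shift and turn from the pose commanded when the call began, along the tool's axes at that moment; what a row does not reach only later rows make up. Full scale, the value 1, is 100 mm for a shift and pi/2 rad for a turn. A row lasts 1/12 s, in which the tool goes at most 41.7 mm and 7.16 degrees, less where a joint would pass 70% of its speed; a pose out of reach is approached as far as the arm can. A call with a number of a shift or a turn outside -1 to 1 is refused whole. A call with a gripper value outside its range is refused whole. The fingers move at their own pace and stop on an object; "squeeze" is the grip in N (left out, the last holds). Time passes only in rows, so rows that repeat a pose let the fingers close. It gives the time, the measured TCP pose, the force and the opening at its end, in the units of the state.
- monitor.observe(): the state, without advancing time (a new reading comes with each control period).
- grab_frame(name): name is "side" or "top" or "wrist"; returns a dict with "img" (420x560x3 uint8, red, green, blue), "vfov" (degrees; the focal length in pixels is half the picture's height over the tangent of half this angle, whatever the lens; pixels are square), "cx", "cy" (the principal point, pixels), "k1" (the pictures are not rectified: a ray, as slopes to the right and down, at radius r is drawn at 1 + k1 r^2 times it, then the intrinsics apply), "origin" and "orientation" of the camera in the world; the wrist camera has in their place "T_tool_cam" (4x4, takes a point from camera to tool coordinates, whose origin is the TCP and whose axes are the flange's). Camera axes: x right, y down, z forward; pixel columns grow to the right and rows downward; lengths in m; the calibration is good to about 2 mm. A picture is of the moment at which its call begins: read the wrist's pose just before it. There is no depth.
- bot.close_job(): hands the job in, once; it reports no verdict.
Trained networks look in a picture, given as the dict that the camera call returned (one of the last four; its "shot" number tells which), for a name from the list of things; names that differ only in an ending like _2 or _b are one class to them, and where a whole thing is asked for, a point or a joint stands for the part that bears it (a point fixed in the world has none). Each returns a list of dicts, best first, with "score" (0 to 1); they miss things now and then, are a little off and sometimes report something else, mostly with a low value. They report only what shows in the picture. A call takes as long as a camera call.
- masks_of(picture, query): "mask" (420x560 bool, what is visible of it) and "box" ([left, top, width, height] in pixels, round what is visible of it).
The state is a dict: "clock": time; "joints": joint angles; "joint_vel": joint speeds; "effort": joint torques, N m; "tool_pos": TCP position; "ee_rot": TCP orientation; "ft_force": force on the tool from outside, world axes, zero at the start; "moment": the same for the moment, N m; "gripper_width": opening from 0.0 (shut) to 1.0 (fully open).
Only numpy, scipy, OpenCV 4.12 (cv2) and the standard library are available. Lean on these libraries where they do the work, as an engineer would, in place of code of your own. Each camera call takes 0.05 s, during which the arm holds its last target.

## Working session

There is one attempt and no reset: what is moved stays moved. The work goes in short steps, Python scripts to look and compute and a tool call to move; the robot and the scene stay as the last step left them, time stands still between calls to the robot, and variables do not carry over. Pictures are saved under pics/ and viewed, and the job is handed in when it is done.

Besides the shell and the picture viewer there is one more tool, called after "Emit:" in YAML: its name, and indented under it one key for each argument. carry_out: Moves the arm, as the interface text tells. Shift numbers are shares of 100 mm and turn numbers shares of pi/2 rad, none past 1 either way. Its arguments: {"type":"object","properties":{"rows":{"type":"array","items":{"type":"array","items":{"type":"array","items":{"type":"number"}}}},"squeeze":{"type":"number"}},"required":["rows"]}

```bash
ls; mkdir -p pics; python3 - <<'E'
from cell import monitor, grab_frame, bot, masks_of
import cv2
s=monitor.observe();print(s)
for n in ["top","side","wrist"]:
    f=grab_frame(n);cv2.imwrite(f"pics/{n}0.png",f["img"][:,:,::-1]);print(n,{k:v for k,v in f.items() if k!="img"})
E
```

```text
pics
{'clock': 0.0, 'joints': array([-1.29321437e+00,  2.17826638e-01,  1.61493526e+00,  9.98355969e-06,
        1.31129329e+00, -1.12188425e-01]), 'joint_vel': array([-0.00030931, -0.00136125,  0.00027606, -0.00018696,  0.0009818 ,
        0.00116767]), 'effort': array([-5.78524741e-04, -3.96847200e+01, -3.03852975e+01, -1.23485815e-04,
        9.75096482e-03,  3.86945217e-06]), 'tool_pos': array([ 0.23728902, -0.57731747,  0.22992273]), 'ee_rot': array([-3.07971434e+00, -6.07902303e-01,  3.04180299e-04]), 'ft_force': array([-0.5048017 ,  0.06713035, -0.12654746]), 'moment': array([-0.0070692 , -0.04478375,  0.0352174 ]), 'gripper_width': 0.9979879534260144}
top {'vfov': 47.4808565303805, 'cx': 275.1200034566202, 'cy': 213.61525132712563, 'k1': -0.11478621879576402, 'origin': array([0.51224808, 0.03119272, 1.03367487]), 'orientation': array([-2.20160578,  2.14761999, -0.13076194]), 'shot': 1}
side {'vfov': 55.202722102785614, 'cx': 282.5153703276024, 'cy': 210.83718474315634, 'k1': 0.031043892362107743, 'origin': array([0.16057645, 0.49186095, 0.58717777]), 'orientation': array([-0.89575596,  2.41607447, -1.15060818]), 'shot': 2}
wrist {'vfov': 62.46611156901996, 'cx': 282.46175707197625, 'cy': 209.03275624336766, 'k1': -0.08447023518659645, 'T_tool_cam': array([[ 9.77341239e-04, -9.50630762e-01, -3.10322734e-01,
         8.03402134e-02],
       [ 9.99998484e-01,  4.81820559e-04,  1.67343947e-03,
        -9.15899851e-04],
       [-1.44130317e-03, -3.10323899e-01,  9.50629791e-01,
        -1.40957657e-01],
       [ 0.00000000e+00,  0.00000000e+00,  0.00000000e+00,
         1.00000000e+00]]), 'shot': 3}
```

View pics/top0.png

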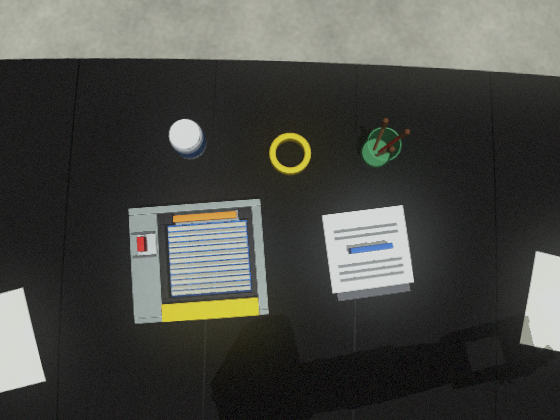

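View pics/side0.png

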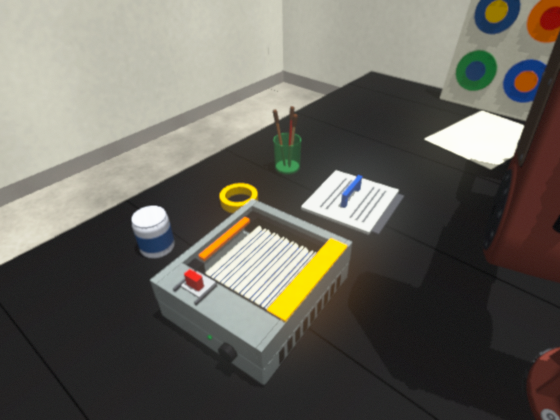

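View pics/wrist0.png

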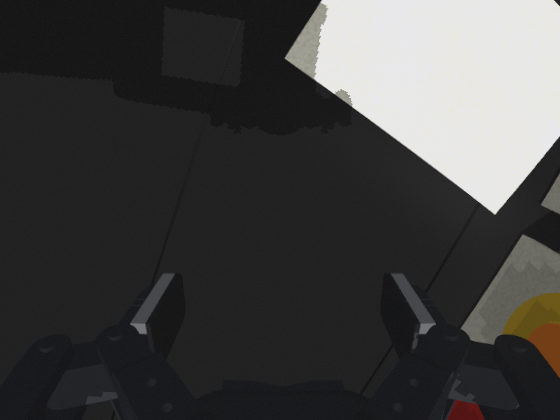

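```bash
cat > h.py <<'E'
import numpy as np, cv2
from scipy.spatial.transform import Rotation as R
from scipy.optimize import least_squares
def K(f):
    fl=f["img"].shape[0]/2/np.tan(np.radians(f["vfov"])/2); return fl,f["cx"],f["cy"],f["k1"]
def proj(f,P,T=None):
    P=np.atleast_2d(P)
    if T is None: o,r=f["origin"],R.from_rotvec(f["orientation"]).as_matrix()
    else: o,r=T[:3,3],T[:3,:3]
    c=(P-o)@r; s=c[:,:2]/c[:,2:]; fl,cx,cy,k=K(f); s=s*(1+k*(s**2).sum(1,keepdims=True))
    return s*fl+[cx,cy]
def ray(f,p,T=None):
    fl,cx,cy,k=K(f); d=(np.array(p,float)-[cx,cy])/fl; s=d.copy()
    for _ in range(20): s=d/(1+k*(s@s))
    if T is None: o,r=f["origin"],R.from_rotvec(f["orientation"]).as_matrix()
    else: o,r=T[:3,3],T[:3,:3]
    v=r@np.array([s[0],s[1],1]); return o,v
def atz(f,p,z,T=None):
    o,v=ray(f,p,T); return o+v*(z-o[2])/v[2]
def wristT(s,f):
    T=np.eye(4);T[:3,:3]=R.from_rotvec(s["ee_rot"]).as_matrix();T[:3,3]=s["tool_pos"];return T@f["T_tool_cam"]
E
python3 - <<'E'
from cell import *
from cell import monitor, grab_frame, bot, masks_of
from h import *
import pickle
D={}
for n in ["top","side"]:
    f=grab_frame(n);D[n]=f
    for q in ["unit","panel","panel_handle","catch_knob","paint_can","tape_roll","brush_jar"]:
        m=masks_of(f,q)
        for x in m[:2]:
            c=max(cv2.findContours(x["mask"].astype(np.uint8),0,2)[0],key=cv2.contourArea)
            ap=cv2.approxPolyDP(c,3,True)[:,0].tolist()
            ys,xs=np.nonzero(x["mask"])
            print(n,q,round(x["score"],2),x["box"],(xs.mean().round(1),ys.mean().round(1)),ap if q in("unit","panel","panel_handle") else "")
    u=cv2.resize(f["img"][180:340,110:430] if n=="top" else f["img"][160:400,130:430],None,fx=2.5,fy=2.5,interpolation=cv2.INTER_CUBIC);cv2.imwrite(f"pics/z{n}.png",u[:,:,::-1])
pickle.dump(D,open("d.pkl","wb"))
E
```

```text
top unit 0.75 [126.3, 201.0, 143.1, 120.4] (np.float64(197.4), np.float64(261.1)) [[259, 200], [130, 208], [133, 321], [151, 323], [267, 313]]
top panel 0.63 [323.5, 206.5, 92.0, 94.7] (np.float64(367.6), np.float64(252.2)) [[400, 205], [324, 216], [331, 291], [338, 299], [408, 289], [413, 277]]
top panel_handle 0.68 [320.8, 204.5, 92.7, 96.4] (np.float64(367.5), np.float64(252.1)) [[403, 205], [322, 216], [331, 289], [338, 300], [409, 290], [413, 274]]
top catch_knob 0.92 [136.5, 237.5, 17.2, 18.5] (np.float64(146.6), np.float64(244.3)) 
top paint_can 0.72 [168.1, 119.6, 37.5, 38.0] (np.float64(187.3), np.float64(138.8)) 
top tape_roll 0.96 [268.4, 132.8, 44.7, 42.0] (np.float64(289.6), np.float64(153.2)) 
top brush_jar 0.89 [360.0, 118.2, 49.2, 47.1] (np.float64(381.8), np.float64(145.6)) 
side unit 0.93 [149.7, 201.1, 201.3, 181.9] (np.float64(253.5), np.float64(285.3)) [[251, 200], [150, 281], [163, 315], [264, 383], [344, 279], [351, 242]]
side panel 0.59 [301.2, 170.2, 103.1, 66.6] (np.float64(353.8), np.float64(201.9)) [[302, 206], [335, 222], [377, 233], [402, 196], [395, 188], [335, 171]]
side panel_handle 0.74 [302.9, 169.5, 100.9, 61.8] (np.float64(353.5), np.float64(201.7)) [[301, 205], [305, 211], [367, 233], [378, 233], [401, 195], [394, 188], [336, 170]]
side catch_knob 0.84 [180.2, 270.0, 33.4, 31.1] (np.float64(196.0), np.float64(282.4)) 
side paint_can 0.95 [129.7, 202.1, 43.3, 56.2] (np.float64(152.2), np.float64(231.4)) 
side brush_jar 0.96 [275.2, 104.0, 24.5, 72.2] (np.float64(286.9), np.float64(145.8)) 
side brush_jar 0.26 [151.3, 197.4, 199.4, 189.3] (np.float64(253.6), np.float64(285.3))
```

View pics/ztop.png

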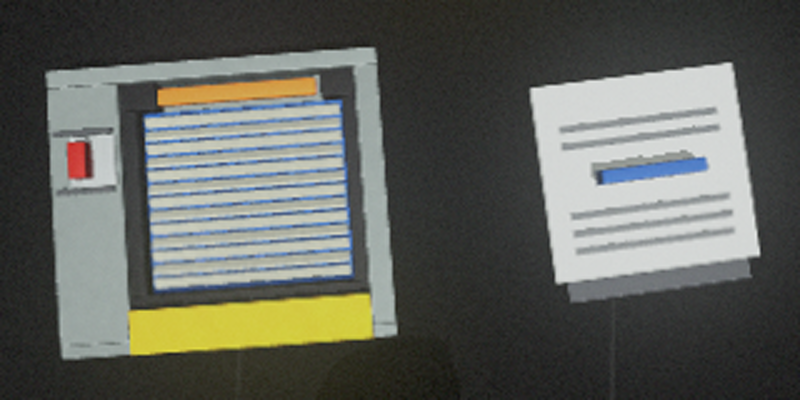

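View pics/zside.png

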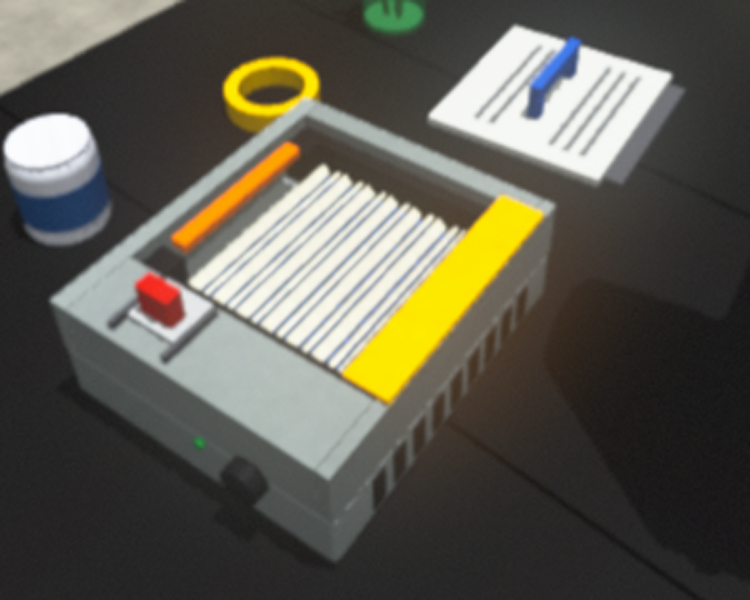

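```bash
cat > fit.py <<'E'
from h import *
import pickle
D=pickle.load(open("d.pkl","rb"))
zt=lambda a:(np.array(a,float)+.5)/2.5-.5+[110,180]
zs=lambda a:(np.array(a,float)+.5)/2.5-.5+[130,160]
U=[("top",(130,310),(-88,94,106)),("top",(372,293),(-88,-94,106)),
("top",(157,91),(84,63,96)),("top",(316,77),(84,-63,96)),("top",(159,107),(70,63,96)),("top",(318,94),(70,-63,96)),
("side",(343,372),(-88,94,106)),("side",(503,197),(-88,-94,106)),
("side",(172,238),(84,63,96)),("side",(290,143),(84,-63,96)),("side",(185,248),(70,63,96)),("side",(300,152),(70,-63,96)),
("top",(45,72),("a",150,100)),("top",(376,48),("a",-112,100)),("top",(397,336),("b",-112,100)),("top",(62,359),("b",150,100)),
("side",(50,300),("a",150,100)),("side",(327,480),("b",150,100)),("side",(308,98),("a",-112,100)),("side",(552,208),("b",-112,100))]
P=[("top",(530,88),(85,90,10)),("top",(733,63),(85,-90,10)),("top",(760,258),(-85,-90,10)),("top",(556,284),(-85,90,10)),
("top",(569,302),(-103,80,3)),("top",(751,278),(-103,-80,3)),
("side",(514,25),(85,-90,10)),("side",(429,118),(85,90,9)),("side",(671,76),(-85,-90,10)),("side",(600,181),(-85,90,10)),
("side",(685,90),(-103,-80,5)),("side",(621,183),(-103,80,3))]
def run(L,cams):
    L=[l for l in L if l[0] in cams]
    def res(p,full=False):
        o=[]
        for n,z,m in L:
            m=[p[3] if c=="a" else p[3]-.226 if c=="b" else c/1000 for c in m]
            c,s=np.cos(p[2]),np.sin(p[2])
            W=np.array([p[0]+c*m[0]-s*m[1],p[1]+s*m[0]+c*m[1],m[2]])
            o.append(proj(D[n],W)[0]-(zt if n=="top" else zs)(z))
        return np.array(o) if full else np.ravel(o)
    r=least_squares(res,[.5,0,0,.106],loss="soft_l1")
    return r.x,res(r.x,True)
if __name__=="__main__":
    for nm,L in(("unit",U),("panel",P)):
        for cams in(["top"],["side"],["top","side"]):
            x,e=run(L,cams);print(nm,cams,x.round(4),"rms",np.sqrt((e**2).mean()).round(2))
        print(e.round(1).tolist())
E
python3 fit.py
```

```text
unit ['top'] [0.5255 0.1492 0.1018 0.1037] rms 0.39
unit ['side'] [0.5238 0.15   0.0983 0.1057] rms 0.74
unit ['top', 'side'] [0.5248 0.1495 0.1    0.1046] rms 0.65
[[-0.9, 0.9], [-0.5, 0.7], [0.1, -0.6], [-0.0, 0.3], [-0.3, 0.0], [-0.3, 0.5], [-0.6, 0.9], [-0.0, -0.8], [-0.4, -0.2], [-0.9, -0.6], [0.3, -0.9], [0.7, -1.5], [0.5, -0.3], [-0.1, -0.5], [0.1, -0.1], [-0.3, 0.2], [-0.0, -0.0], [0.6, 0.2], [-0.7, -0.5], [1.8, -1.2]]
panel ['top'] [ 0.5494 -0.1856  0.1451  0.106 ] rms 0.25
panel ['side'] [ 0.5502 -0.1859  0.1561  0.106 ] rms 0.55
panel ['top', 'side'] [ 0.5496 -0.1855  0.149   0.106 ] rms 0.49
[[-0.0, -0.2], [-0.2, -0.3], [0.4, -0.7], [0.1, 0.1], [0.2, 0.4], [-0.2, 0.0], [0.4, 0.4], [-0.6, -0.2], [0.6, -0.3], [-0.6, -0.3], [0.4, 0.2], [0.3, 1.6]]
```

```bash
cat > plan.py <<'E'
# usage: plan(pos, yawTool, tilt) prints the shift/turn from measured pose
from h import *
def Rt(yaw,tilt=0.0):
    # tool y along body +x (yaw), z down; tilt raises body +x
    b=R.from_euler("z",yaw)*R.from_euler("y",-tilt)
    return b*R.from_matrix(np.array([[0,1,0],[1,0,0],[0,0,-1.]]).T)
def plan(s,pos,Rg,q=True):
    R0=R.from_rotvec(s["ee_rot"]); d=R0.inv().apply(np.array(pos)-s["tool_pos"]); w=(R0.inv()*Rg).as_rotvec()
    print("pos",s["tool_pos"].round(4),"shift",(d/.1).round(3).tolist(),"turn",(w/(np.pi/2)).round(3).tolist(),"deg",np.degrees(np.linalg.norm(w)).round(1))
E
python3 - <<'E'
from plan import *
from cell import monitor
s=monitor.observe()
print(Rt(.146).as_matrix().round(3))
plan(s,[.55,-.186,.231],Rt(.146))
E
```

```text
[[-0.145  0.989  0.   ]
 [ 0.989  0.145  0.   ]
 [ 0.     0.    -1.   ]]
pos [ 0.2375 -0.5781  0.2313] shift [4.38, -2.44, 0.003] turn [-0.0, 0.0, -0.845] deg 76.0
```

Emit:
carry_out:
  rows:
    - [[0.35,-0.2,0,0,0,0,60],[0.7,-0.4,0,0,0,0,60],[1,-0.56,0,0,0,0,60],[1,-0.56,0,0,0,0,60]]
  squeeze: 80

```text
clock: 1.28
tool_pos: [0.312, -0.4837, 0.2311]
ee_rot: [-3.078, -0.615, -0.004]
ft_force: [-0.9, -0.0, -0.4]
gripper_width: 0.699
```

Emit:
carry_out:
  rows:
    - [[0.35,-0.2,0,0,0,0,60],[0.7,-0.4,0,0,0,0,60],[1,-0.56,0,0,0,0,60],[1,-0.56,0,0,0,0,60]]

```text
clock: 1.62
tool_pos: [0.383, -0.3942, 0.2313]
ee_rot: [-3.078, -0.616, -0.004]
ft_force: [-0.5, -0.2, 0.6]
gripper_width: 0.699
```

Emit:
carry_out:
  rows:
    - [[0.35,-0.2,0,0,0,-0.07,60],[0.7,-0.4,0,0,0,-0.14,60],[1,-0.56,0,0,0,-0.21,60],[1,-0.56,0,0,0,-0.28,60],[1,-0.56,0,0,0,-0.35,60],[1,-0.56,0,0,0,-0.42,60]]

```text
clock: 2.12
tool_pos: [0.4515, -0.3088, 0.2315]
ee_rot: [2.713, 1.583, -0.001]
ft_force: [0.0, -0.2, -0.1]
gripper_width: 0.701
```

```bash
python3 - <<'E'
from plan import *
from cell import monitor
s=monitor.observe()
print(s["clock"],s["joints"].round(2))
plan(s,[.55,-.186,.2],Rt(.146))
E
```

```text
2.1167 [-0.73  0.05  1.8  -0.    1.29 -0.21]
pos [ 0.4515 -0.3088  0.2315] shift [1.554, 0.253, 0.314] turn [0.0, 0.001, -0.42] deg 37.8
```

Emit:
carry_out:
  rows:
    - [[0.4,0.06,0,0,0,-0.07,50],[0.8,0.12,0,0,0,-0.14,50],[0.8,0.12,0,0,0,-0.21,50],[0.8,0.12,0,0,0,-0.28,50],[0.8,0.12,0,0,0,-0.35,50],[0.8,0.12,0,0,0,-0.42,50],[0.8,0.12,0,0,0,-0.42,50]]

```text
clock: 2.7
tool_pos: [0.5014, -0.246, 0.2314]
ee_rot: [2.06, 2.371, -0.001]
ft_force: [0.5, 0.2, 0.8]
gripper_width: 0.581
```

```bash
python3 - <<'E'
from plan import *
from cell import *
from cell import monitor,grab_frame,masks_of
s=monitor.observe()
f=grab_frame("wrist");cv2.imwrite("pics/w1.png",f["img"][:,:,::-1])
print(s["clock"],s["joints"].round(2))
plan(s,[.55,-.186,.2],Rt(.146))
T=wristT(s,f)
c,sn=np.cos(.146),np.sin(.146)
for m in [(85,90,10),(85,-90,10),(-85,-90,10),(-85,90,10),(-103,80,6),(6,45,48),(6,-45,48),(-6,45,48),(-6,-45,48)]:
    m=np.array(m)/1000;W=[.5495+c*m[0]-sn*m[1],-.1856+sn*m[0]+c*m[1],m[2]];print((m*1000).round(),proj(f,W,T)[0].round(1))
E
```

```text
2.7 [-0.58  0.08  1.77 -0.    1.29 -0.72]
pos [ 0.5014 -0.246   0.2314] shift [0.527, 0.565, 0.314] turn [-0.0, 0.0, -0.004] deg 0.3
[85. 90. 10.] [425.9  32.1]
[ 85. -90.  10.] [409.1 207.5]
[-85. -90.  10.] [256.  208.2]
[-85.  90.  10.] [251.3  30.2]
[-103.   80.    6.] [233.5  42.1]
[ 6. 45. 48.] [351.4  76.5]
[  6. -45.  48.] [346.8 175.4]
[-6. 45. 48.] [337.9  76.4]
[ -6. -45.  48.] [334.3 175.4]
```

View pics/w1.png

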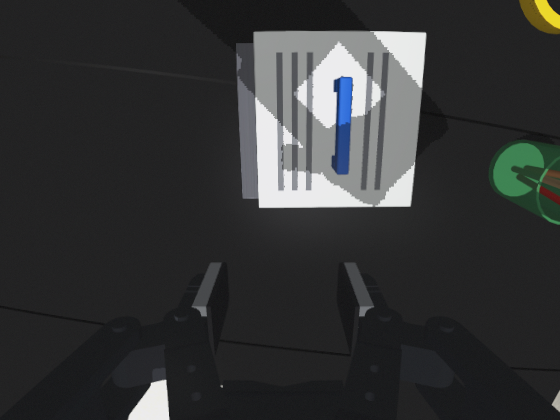

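Emit:
carry_out:
  rows:
    - [[0.26,0.29,0,0,0,0,50],[0.53,0.58,0.3,0,0,0,50],[0.53,0.58,0.65,0,0,0,50],[0.53,0.58,1,0,0,0,50],[0.53,0.58,1,0,0,0,50],[0.53,0.58,1,0,0,0,50]]

```text
clock: 3.25
tool_pos: [0.5494, -0.1842, 0.1289]
ee_rot: [-2.061, -2.363, 0.003]
ft_force: [0.5, -0.5, 1.4]
gripper_width: 0.586
```

```bash
python3 - <<'E'
from plan import *
from cell import monitor,grab_frame
s=monitor.observe()
f=grab_frame("wrist");cv2.imwrite("pics/w2.png",f["img"][:,:,::-1])
plan(s,[.551,-.1855,.02],Rt(.146))
T=wristT(s,f)
c,sn=np.cos(.146),np.sin(.146)
for m in [(6,45,48),(6,-45,48),(-6,45,48),(-6,-45,48),(85,-90,10),(-85,-90,10)]:
    m=np.array(m)/1000;W=[.551+c*m[0]-sn*m[1],-.1855+sn*m[0]+c*m[1],m[2]];print((m*1000).round(),proj(f,W,T)[0].round(1))
E
```

```text
pos [ 0.5494 -0.1842  0.1289] shift [-0.019, 0.02, 1.088] turn [-0.003, -0.002, -0.006] deg 0.6
[ 6. 45. 48.] [293.1 156.9]
[  6. -45.  48.] [292.9 280.7]
[-6. 45. 48.] [274.5 157. ]
[ -6. -45.  48.] [276.4 280.8]
[ 85. -90.  10.] [381.8 303.1]
[-85. -90.  10.] [188.4 304. ]
```

View pics/w2.png

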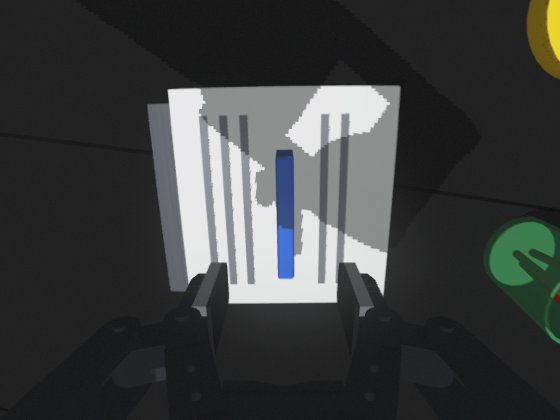

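Emit:
carry_out:
  rows:
    - [[0,0.02,0.35,0,0,0,50],[0,0.02,0.65,0,0,0,50],[0,0.02,0.85,0,0,0,50],[0,0.02,0.98,0,0,0,50],[0,0.02,0.98,0,0,0,50],[0,0.02,0.98,0,0,0,50]]

```text
clock: 3.8
tool_pos: [0.5549, -0.1857, 0.0351]
ee_rot: [2.062, 2.367, 0.001]
ft_force: [-0.8, 1.0, 0.6]
gripper_width: 0.585
```

```bash
python3 - <<'E'
from plan import *
from cell import monitor,grab_frame
s=monitor.observe()
plan(s,[.551,-.184,.022],Rt(.146));print(s["ft_force"])
f=grab_frame("side");cv2.imwrite("pics/s3.png",f["img"][:,:,::-1])
f=grab_frame("wrist");cv2.imwrite("pics/w3.png",f["img"][:,:,::-1])
E
```

```text
pos [ 0.5549 -0.1857  0.0351] shift [0.022, -0.036, 0.131] turn [0.001, 0.001, -0.005] deg 0.5
[-0.7825924   0.99053133  0.58912   ]
```

View pics/w3.png

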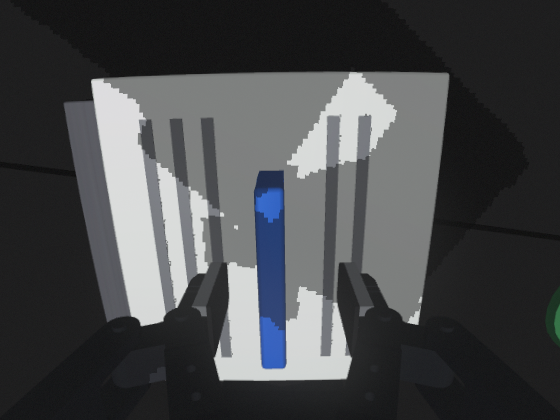

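Emit:
carry_out:
  rows:
    - [[0.02,-0.04,0.06,0,0,0,50],[0.02,-0.04,0.13,0,0,0,50],[0.02,-0.04,0.13,0,0,0,50],[0.02,-0.04,0.13,0,0,0,30],[0.02,-0.04,0.13,0,0,0,5],[0.02,-0.04,0.13,0,0,0,5],[0.02,-0.04,0.13,0,0,0,5],[0.02,-0.04,0.13,0,0,0,5]]
  squeeze: 80

```text
clock: 4.57
tool_pos: [0.5496, -0.1832, 0.0206]
ee_rot: [2.062, 2.369, 0.0]
ft_force: [-0.1, 0.1, 2.1]
gripper_width: 0.126
```

Emit:
carry_out:
  rows:
    - [[0,0,0,0,0,0,5],[0,0,0,0,0,0,5],[0,0,0,0,0,0,5],[0,0,0,0,0,0,5]]

```text
clock: 4.9
tool_pos: [0.5496, -0.1832, 0.0206]
ee_rot: [2.062, 2.369, 0.0]
ft_force: [0.1, 1.0, 3.2]
gripper_width: 0.125
```

```bash
python3 - <<'E'
from plan import *
from cell import monitor,grab_frame
s=monitor.observe()
plan(s,[.551,-.184,.022],Rt(.146));print(s["ft_force"],s["gripper_width"]*85.4)
f=grab_frame("wrist");cv2.imwrite("pics/w4.png",f["img"][:,:,::-1])
E
```

```text
pos [ 0.5496 -0.1832  0.0206] shift [-0.01, 0.013, -0.014] turn [0.0, 0.0, -0.005] deg 0.4
[0.12481801 1.02276405 3.18447789] 10.690213344300936
```

View pics/w4.png

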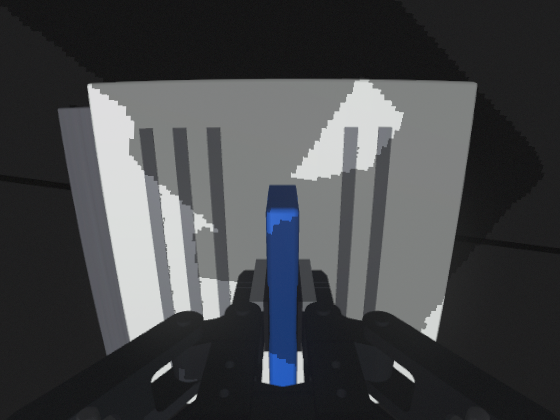

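```bash
python3 - <<'E'
from plan import *
from cell import monitor,grab_frame
f=grab_frame("wrist")
T=f["T_tool_cam"]
for m in [(6,45,48),(-6,45,48),(6,-45,48),(-6,-45,48),(85,90,10),(-85,90,10),(-103,80,6)]:
    m=np.array(m)/1000;W=[m[1],m[0],.0206-m[2]];print((m*1000).round(),proj(f,W,T)[0].round(1), (proj(f,np.array(W)+[.001,0,0],T)[0]-proj(f,W,T)[0]).round(2))
E
```

```text
[ 6. 45. 48.] [298.4 204.8] [ 0.04 -2.78]
[-6. 45. 48.] [263.5 204.8] [-0.05 -2.78]
[  6. -45.  48.] [294.8 401.4] [ 0.03 -1.67]
[ -6. -45.  48.] [267.4 401.4] [-0.04 -1.67]
[85. 90. 10.] [480.7  77.7] [ 0.31 -2.43]
[-85.  90.  10.] [81.9 77.3] [-0.3  -2.43]
[-103.   80.    6.] [ 52.4 102.6] [-0.35 -2.28]
```

```bash
python3 - <<'E'
from h import *
im=cv2.imread("pics/w4.png")
cv2.imwrite("pics/w4z.png",cv2.resize(im[160:410,180:390],None,fx=2.8,fy=2.4,interpolation=cv2.INTER_NEAREST))
E
```

```text
(no output)
```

View pics/w4z.png

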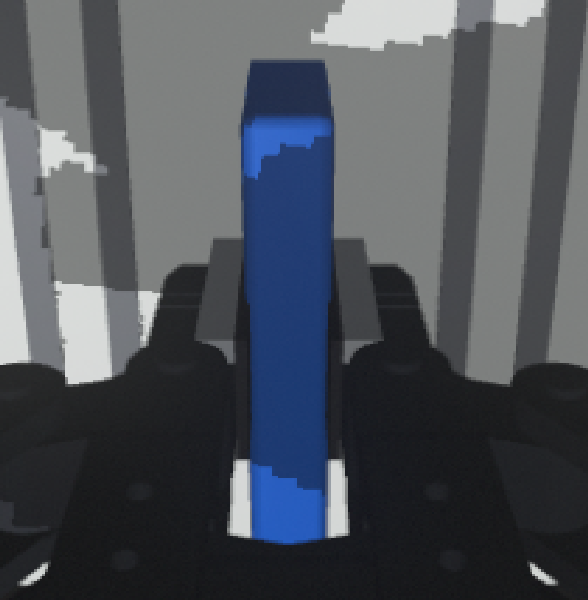

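```bash
python3 - <<'E'
from plan import *
from cell import grab_frame
f=grab_frame("wrist");T=f["T_tool_cam"]
pts=[((6,45,48),(299.3,208.2)),((-6,45,48),(266.3,208.2)),((6,45,30),(180+325/2.8,160+60/2.4)),((-6,45,30),(180+250/2.8,160+60/2.4)),((85,90,10),(475,82)),((-85,90,10),(90,86)),((-103,80,6),(61,108))]
def res(p):
    o=[]
    Rr=R.from_rotvec(p[3:6])
    for m,u in pts:
        m=np.array(m)/1000;W=Rr.apply([m[1],m[0],-m[2]])+[p[0],p[1],.0206+p[2]];o.append(proj(f,W,T)[0]-u)
    return np.ravel(o)
for mask in ([1,1,1,0,0,1],[1,1,1,1,1,1],[1,1,0,0,0,1]):
    mk=np.array(mask,float)
    r=least_squares(lambda p:res(p*mk),np.zeros(6));print((r.x*mk).round(4),res(r.x*mk).reshape(-1,2).round(1).tolist())
E
```

```text
[-0.0017  0.0011  0.0059  0.      0.     -0.01  ] [[0.2, -4.0], [-0.0, -3.7], [1.3, 6.1], [-1.1, 6.4], [-1.1, -1.9], [0.2, -2.2], [0.5, 0.1]]
[ 0.0002  0.0012  0.0146  0.0028  0.0894 -0.0136] [[-0.4, -1.5], [0.8, -1.1], [0.8, 5.2], [-0.6, 5.6], [-2.4, -4.1], [0.2, -3.0], [1.6, -1.5]]
[-0.0008  0.0016  0.      0.      0.     -0.0117] [[2.1, -1.5], [0.3, -1.1], [2.9, 7.8], [-0.7, 8.1], [6.9, -4.9], [-6.4, -4.4], [-6.7, -1.0]]
```

Emit:
carry_out:
  rows:
    - [[0,0,-0.1,0,0,0,5],[0,0,-0.25,0,0,0,5],[0,0,-0.5,0,0,0,5],[0,0,-0.75,0,0,0,5],[0,0,-0.95,0,0,0,5],[0,0,-1,0,0,0,5]]

```text
clock: 5.55
tool_pos: [0.5509, -0.1839, 0.1235]
ee_rot: [2.059, 2.366, 0.002]
ft_force: [1.4, 0.5, -3.6]
gripper_width: 0.126
```

Emit:
carry_out:
  rows:
    - [[0.1,0,-0.2,0,0,0,5],[0.3,0,-0.5,0,0,0,5],[0.55,0,-0.8,0,0,0,5],[0.8,0,-1,0,0,0,5],[0.95,0,-1,0,0,0,5],[1,0,-1,0,0,0,5],[1,0,-1,0,0,0,5]]

```text
clock: 6.13
tool_pos: [0.5339, -0.0827, 0.2183]
ee_rot: [-2.058, -2.369, 0.003]
ft_force: [-0.2, 0.2, -3.6]
gripper_width: 0.125
```

```bash
python3 - <<'E'
from plan import *
from cell import monitor,grab_frame
s=monitor.observe()
plan(s,[.5248+.03,.1495,.21],Rt(.10,0.17));print(s["ft_force"],s["gripper_width"]*85.4,s["clock"])
f=grab_frame("wrist");cv2.imwrite("pics/w5.png",f["img"][:,:,::-1])
E
```

```text
pos [ 0.5339 -0.0827  0.2183] shift [2.269, 0.533, 0.085] turn [-0.11, -0.003, 0.026] deg 10.2
[-0.20939384  0.1702391  -3.58881355] 10.683285317475889 6.1333
```

View pics/w5.png

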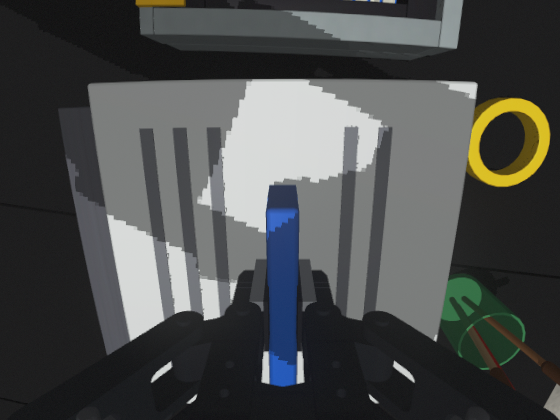

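Emit:
carry_out:
  rows:
    - [[0.15,0.03,0,0,0,0,5],[0.4,0.08,0,0,0,0,5],[0.7,0.14,0,0,0,0,5],[0.95,0.2,0,0,0,0,5],[1,0.23,0,0,0,0,5]]

```text
clock: 6.6
tool_pos: [0.5433, 0.0205, 0.2178]
ee_rot: [-2.058, -2.367, 0.001]
ft_force: [-0.1, 0.1, -4.8]
gripper_width: 0.123
```

Emit:
carry_out:
  rows:
    - [[0.15,0.03,0,0,0,0,5],[0.4,0.08,0,-0.03,0,0,5],[0.7,0.14,0,-0.06,0,0,5],[0.95,0.2,0,-0.09,0,0.01,5],[1,0.23,0,-0.11,0,0.02,5],[1,0.23,0,-0.11,0,0.02,5],[1,0.23,0,-0.11,0,0.02,5]]

```text
clock: 7.18
tool_pos: [0.5524, 0.1192, 0.2184]
ee_rot: [2.02, 2.25, 0.191]
ft_force: [-0.1, -0.8, -4.3]
gripper_width: 0.125
```

```bash
python3 - <<'E'
from plan import *
from cell import monitor,grab_frame
import pickle
s=monitor.observe()
plan(s,[.5248+.03,.1495,.21],Rt(.10,0.17));print(s["ft_force"],s["gripper_width"]*85.4,s["clock"])
D={}
for n in("wrist","side","top"):
    f=grab_frame(n);cv2.imwrite(f"pics/{n}6.png",f["img"][:,:,::-1])
    D[n]=f
E
```

```text
pos [0.5524 0.1192 0.2184] shift [0.299, 0.041, 0.093] turn [-0.001, -0.002, 0.005] deg 0.4
[-0.12176045 -0.81286123 -4.29977703] 10.66760978440997 7.1833
```

View pics/side6.png

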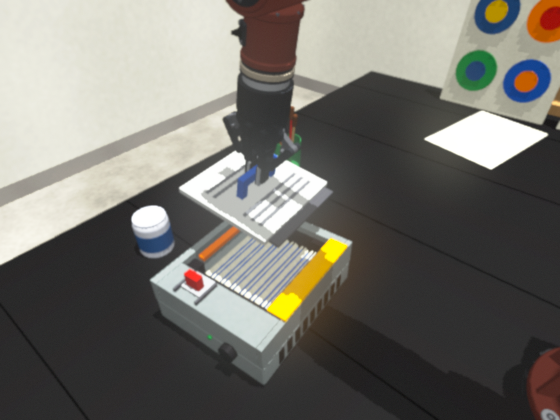

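View pics/top6.png

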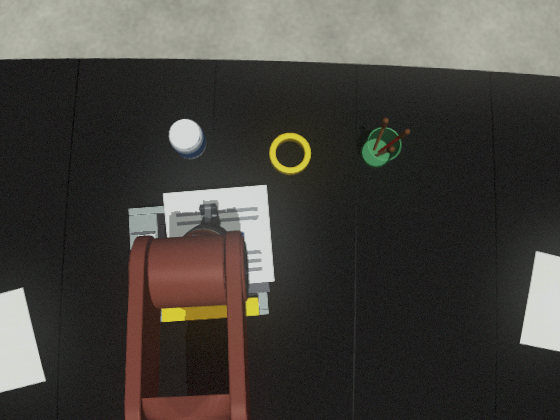

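View pics/wrist6.png

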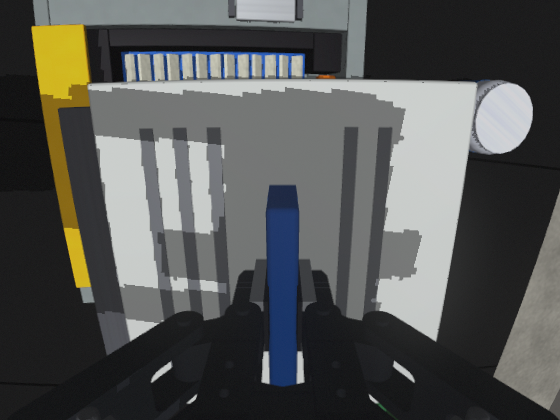

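```bash
cat >> plan.py <<'E'
UX,UY,UW=.5248,.1495,.10
ZO=.0206; DX=-.0015
def tcp_for_lip(lip,tilt,yaw=None):
    yaw=UW if yaw is None else yaw
    W=np.array([UX,UY,0])+R.from_euler("z",UW).apply(lip)
    b=R.from_euler("z",yaw)*R.from_euler("y",-tilt)
    return W-b.apply([-.103,DX,-ZO]), Rt(yaw,tilt)
def where(s):
    b=R.from_rotvec(s["ee_rot"])*R.from_matrix(np.array([[0,1,0],[1,0,0],[0,0,-1.]]))
    inv=R.from_euler("z",-UW); o=np.array([UX,UY,0])
    g=lambda p:(inv.apply(s["tool_pos"]+b.apply(p)-o)*1000).round(1)
    e=(inv*b).as_euler("zyx")
    print("lip",g([-.103,DX,-ZO]),"edge",g([.085,DX,-ZO]),"handle",g([0,DX,.039-ZO]),"yaw/tilt/roll deg",np.degrees(e).round(2),"F",s["ft_force"].round(1),"t",round(s["clock"],2),"pos",s["tool_pos"].round(4),"g",round(s["gripper_width"]*85.4,1))
E
python3 - <<'E'
from plan import *
from cell import monitor,grab_frame
s=monitor.observe();where(s)
f=grab_frame("wrist");T=wristT(s,f)
for m in [(-88,94,106),(-118,94,106),(-88,94,101),(-118,-94,106),(90,94,100),(104,94,100),(-88,-94,106),(-88,150,100),(30,98,106)]:
    W=np.array([UX,UY,0])+R.from_euler("z",UW).apply(np.array(m)/1000);print(m,proj(f,W,T)[0].round(1))
plan(s,*tcp_for_lip(np.array([-.079,0,.105]),.17))
E
```

```text
lip [-72.3 -35.3 181.8] edge [112.9 -34.3 213.8] handle [ 22.5 -34.9 237.8] yaw/tilt/roll deg [ 0.33 -9.8   0.17] F [-0.4  0.5 -3.8] t 7.33 pos [0.5536 0.1189 0.2196] g 10.6
(-88, 94, 106) [77.4 24.5]
(-118, 94, 106) [30.4 26.3]
(-88, 94, 101) [80.3 25.9]
(-118, -94, 106) [ 75.7 289. ]
(90, 94, 100) [343.   31.2]
(104, 94, 100) [361.3  32.3]
(-88, -94, 106) [114.6 286.7]
(-88, 150, 100) [ 74.1 -64.8]
(30, 98, 106) [260.8  19.4]
pos [0.5536 0.1189 0.2196] shift [0.347, -0.194, 0.748] turn [0.001, -0.002, 0.003] deg 0.4
```

```bash
python3 - <<'E'
from h import *
im=cv2.imread("pics/wrist6.png")
cv2.imwrite("pics/w6z.png",cv2.resize(im[0:110,20:380],None,fx=2.2,fy=5,interpolation=cv2.INTER_NEAREST))
E
```

```text
(no output)
```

View pics/w6z.png

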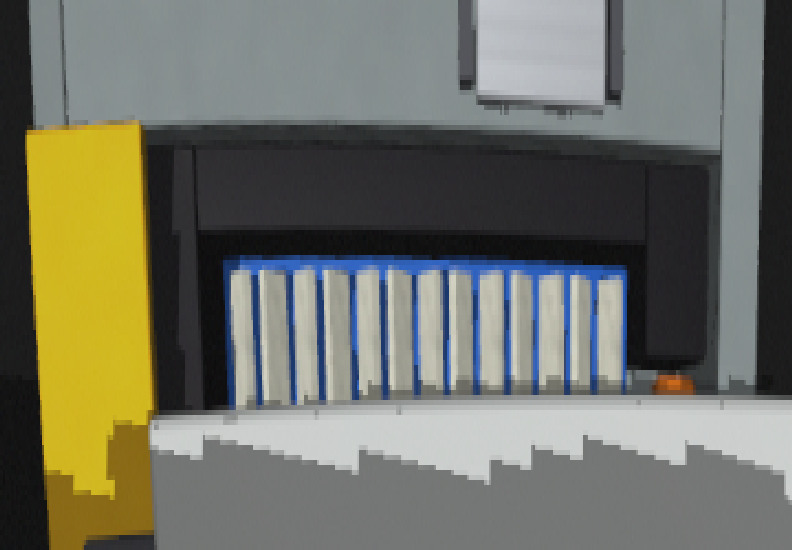

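```bash
sed -i 's/^UX,UY,UW=.*/UX,UY,UW=.5265,.1495,.10/' plan.py; python3 - <<'E'
from plan import *
from cell import monitor
s=monitor.observe();where(s)
plan(s,*tcp_for_lip(np.array([-.081,0,.120]),.12))
E
```

```text
lip [-73.9 -35.1 182. ] edge [111.3 -34.1 214.1] handle [ 20.9 -34.6 238. ] yaw/tilt/roll deg [ 0.32 -9.83  0.18] F [ 0.1  0.2 -3.9] t 7.38 pos [0.5538 0.119  0.2199] g 10.8
pos [0.5538 0.119  0.2199] shift [0.345, -0.165, 0.653] turn [0.033, -0.002, 0.003] deg 3.0
```

Emit:
carry_out:
  rows:
    - [[0.1,-0.05,0.1,0.01,0,0,5],[0.25,-0.1,0.25,0.02,0,0,5],[0.34,-0.165,0.45,0.033,0,0.003,5],[0.345,-0.165,0.6,0.033,0,0.003,5],[0.345,-0.165,0.65,0.033,0,0.003,5],[0.345,-0.165,0.65,0.033,0,0.003,5],[0.345,-0.165,0.65,0.033,0,0.003,5]]

```text
clock: 7.97
tool_pos: [0.5448, 0.1542, 0.1534]
ee_rot: [2.051, 2.271, 0.14]
ft_force: [0.1, -0.1, -4.9]
gripper_width: 0.122
```

```bash
python3 - <<'E'
from plan import *
from cell import monitor,grab_frame
s=monitor.observe();where(s)
plan(s,*tcp_for_lip(np.array([-.081,0,.100]),.12))
for n in("wrist","side"):
    f=grab_frame(n);cv2.imwrite(f"pics/{n}7.png",f["img"][:,:,::-1])
im=f["img"][150:400,130:400];cv2.imwrite("pics/s7z.png",cv2.resize(im,None,fx=2.4,fy=2.4,interpolation=cv2.INTER_CUBIC)[:,:,::-1])
E
```

```text
lip [-81.1   1.3 120.6] edge [105.5   1.6 143.1] handle [ 16.5   1.3 171.6] yaw/tilt/roll deg [ 0.13 -6.89  0.21] F [ 0.1 -0.1 -4.9] t 7.97 pos [0.5448 0.1542 0.1534] g 10.5
pos [0.5448 0.1542 0.1534] shift [-0.014, -0.024, 0.205] turn [0.0, -0.002, 0.001] deg 0.2
```

View pics/s7z.png

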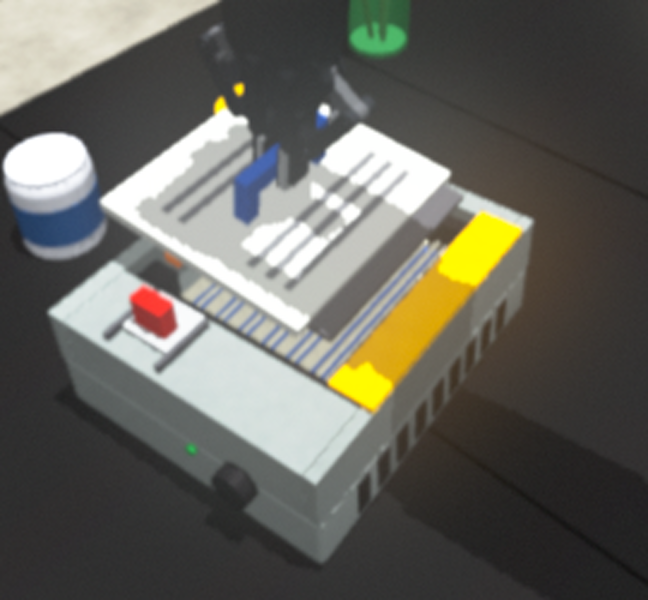

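View pics/wrist7.png

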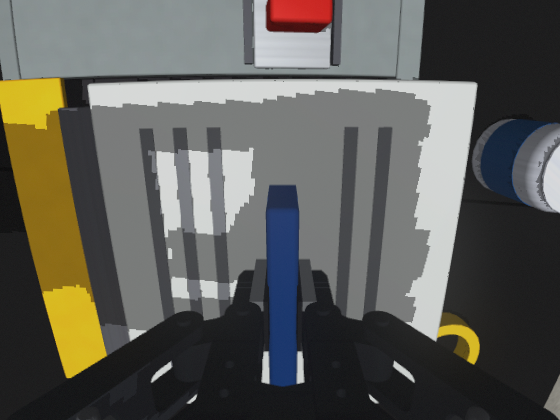

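```bash
cat >> plan.py <<'E'
def panelpts(s,ms):
    b=R.from_rotvec(s["ee_rot"])*R.from_matrix(np.array([[0,1,0],[1,0,0],[0,0,-1.]]))
    return s["tool_pos"]+b.apply(np.array(ms)/1000.+[0,DX,-ZO])
def unitpts(ms): return np.array([UX,UY,0])+R.from_euler("z",UW).apply(np.array(ms)/1000.)
E
python3 - <<'E'
from plan import *
from cell import monitor,grab_frame
s=monitor.observe()
f=grab_frame("side");im=f["img"][:,:,::-1].copy()
c=im[150:400,130:400];c=cv2.resize(c,None,fx=2.4,fy=2.4,interpolation=cv2.INTER_CUBIC)
P=panelpts(s,[(-103,80,6),(-103,-80,6),(-85,80,6),(-85,90,10),(-85,-90,10),(85,90,10),(85,-90,10),(6,45,48),(-6,45,48)])
Uu=unitpts([(-88,94,106),(-88,-94,106),(104,150,100),(-122,150,100),(104,-112,100),(-122,-112,100),(70,63,96)])
for Q,col in((P,(0,0,255)),(Uu,(255,0,255))):
    for u in proj(f,Q): 
        z=((u-[130,150])+.5)*2.4; cv2.circle(c,tuple(int(v) for v in z),3,col,1)
cv2.imwrite("pics/s7o.png",c)
E
```

```text
(no output)
```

View pics/s7o.png

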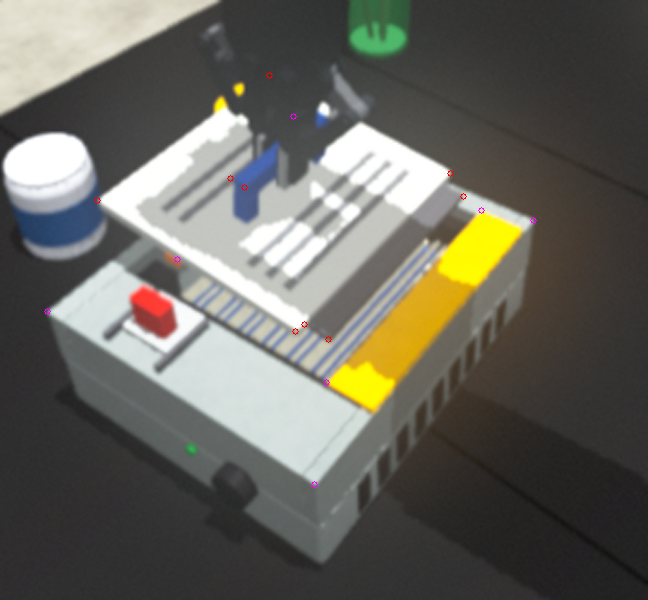

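Emit:
carry_out:
  rows:
    - [[-0.005,-0.01,0.05,0,0,0,5],[-0.01,-0.02,0.12,0,0,0,5],[-0.013,-0.024,0.19,0,0,0,5],[-0.013,-0.024,0.23,0,0,0,5],[-0.013,-0.026,0.25,0,0,0,5],[-0.013,-0.026,0.25,0,0,0,5],[-0.013,-0.026,0.25,0,0,0,5]]

```text
clock: 8.7
tool_pos: [0.5451, 0.1531, 0.1281]
ee_rot: [2.05, 2.272, 0.14]
ft_force: [0.6, -0.1, -3.7]
gripper_width: 0.123
```

```bash
python3 - <<'E'
from plan import *
from cell import monitor
s=monitor.observe();where(s)
plan(s,*tcp_for_lip(np.array([-.081,0,.090]),.12))
E
```

```text
lip [-80.9   0.1  95.2] edge [105.8   0.5 117.8] handle [ 16.7   0.2 146.3] yaw/tilt/roll deg [ 0.15 -6.9   0.21] F [ 0.6 -0.1 -3.7] t 8.7 pos [0.5451 0.1531 0.1281] g 10.5
pos [0.5451 0.1531 0.1281] shift [-0.003, -0.007, 0.052] turn [0.0, -0.002, 0.001] deg 0.2
```

Emit:
carry_out:
  rows:
    - [[0,0,0.02,0,0,0,5],[0,-0.003,0.04,0,0,0,5],[0,-0.004,0.04,0,0,0,5]]

```text
clock: 8.95
tool_pos: [0.5452, 0.1532, 0.1241]
ee_rot: [2.05, 2.272, 0.141]
ft_force: [0.4, 0.4, -4.3]
gripper_width: 0.123
```

Emit:
carry_out:
  rows:
    - [[0,0,0.01,0,0,0,5],[0,-0.002,0.02,0,0,0,5],[0,-0.002,0.02,0,0,0,5]]

```text
clock: 9.2
tool_pos: [0.5452, 0.1531, 0.1222]
ee_rot: [2.05, 2.272, 0.141]
ft_force: [0.1, -0.7, -4.4]
gripper_width: 0.122
```

Emit:
carry_out:
  rows:
    - [[0,0,0.01,0,0,0,5],[0,-0.001,0.015,0,0,0,5],[0,-0.001,0.015,0,0,0,5]]

```text
clock: 9.45
tool_pos: [0.5456, 0.1532, 0.121]
ee_rot: [2.05, 2.271, 0.141]
ft_force: [-0.5, 0.5, -3.5]
gripper_width: 0.124
```

```bash
python3 - <<'E'
from plan import *
from cell import monitor
s=monitor.observe();where(s)
E
```

```text
lip [-80.3   0.1  88.1] edge [106.3   0.5 110.8] handle [ 17.2   0.2 139.3] yaw/tilt/roll deg [ 0.15 -6.95  0.21] F [-0.5  0.5 -3.5] t 9.45 pos [0.5456 0.1532 0.121 ] g 10.6
```

Emit:
carry_out:
  rows:
    - [[0,0,0.01,0,0,0,5],[0,-0.005,0.015,0,0,0,5],[0,-0.005,0.015,0,0,0,5]]

```text
clock: 9.7
tool_pos: [0.5459, 0.1533, 0.1202]
ee_rot: [2.049, 2.271, 0.143]
ft_force: [0.7, 0.5, -1.2]
gripper_width: 0.124
```

```bash
python3 - <<'E'
from plan import *
from cell import monitor,grab_frame
s=monitor.observe();where(s)
f=grab_frame("side");im=f["img"][:,:,::-1].copy()
c=im[150:400,130:400];c=cv2.resize(c,None,fx=2.4,fy=2.4,interpolation=cv2.INTER_CUBIC)
cv2.imwrite("pics/s8.png",c)
E
```

```text
lip [-80.    0.2  87.1] edge [106.6   0.6 110.1] handle [ 17.5   0.3 138.4] yaw/tilt/roll deg [ 0.15 -7.03  0.22] F [ 0.7  0.5 -1.2] t 9.7 pos [0.5459 0.1533 0.1202] g 10.6
```

View pics/s8.png

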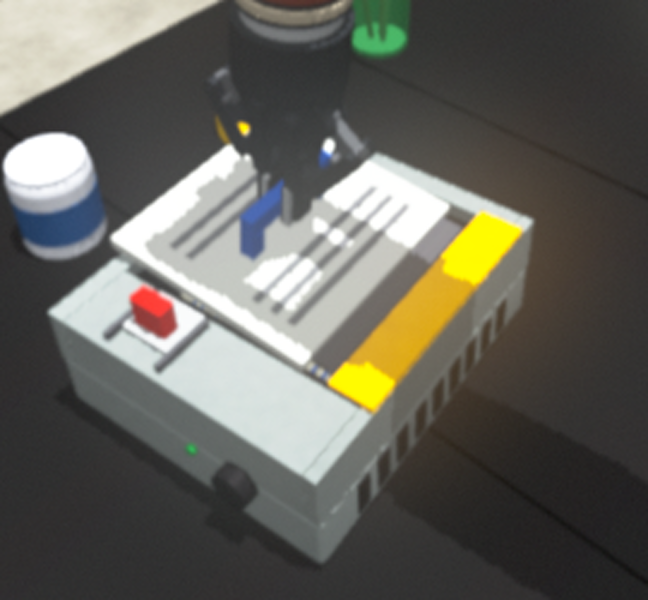

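```bash
python3 - <<'E'
from plan import *
from cell import monitor,grab_frame
s=monitor.observe()
for l in((-.080,0,.0895),(-.090,0,.0895),(-.099,0,.0895)):plan(s,*tcp_for_lip(np.array(l),.10))
E
```

```text
pos [0.5459 0.1533 0.1202] shift [-0.004, 0.007, -0.0] turn [0.014, -0.002, 0.001] deg 1.3
pos [0.5459 0.1533 0.1202] shift [-0.003, -0.092, -0.012] turn [0.014, -0.002, 0.001] deg 1.3
pos [0.5459 0.1533 0.1202] shift [-0.003, -0.182, -0.023] turn [0.014, -0.002, 0.001] deg 1.3
```

Emit:
carry_out:
  rows:
    - [[0,0.005,-0.01,0.007,0,0,5],[0,0.005,-0.01,0.014,0,0,5],[0,-0.03,-0.012,0.014,0,0,5],[0,-0.06,-0.016,0.014,0,0,5],[0,-0.092,-0.02,0.014,0,0,5],[0,-0.092,-0.02,0.014,0,0,5]]

```text
clock: 10.25
tool_pos: [0.5342, 0.152, 0.1193]
ee_rot: [2.062, 2.285, 0.114]
ft_force: [0.5, -0.7, -4.7]
gripper_width: 0.124
```

```bash
python3 - <<'E'
from plan import *
from cell import monitor,grab_frame
s=monitor.observe();where(s)
plan(s,*tcp_for_lip(np.array((-.099,0,.0895)),.10))
E
```

```text
lip [-92.6   0.1  88.9] edge [ 94.5   0.5 107. ] handle [  6.1   0.2 137.6] yaw/tilt/roll deg [ 0.15 -5.52  0.21] F [ 0.5 -0.7 -4.7] t 10.25 pos [0.5342 0.152  0.1193] g 10.6
pos [0.5342 0.152  0.1193] shift [-0.002, -0.063, -0.016] turn [-0.002, -0.002, 0.001] deg 0.3
```

Emit:
carry_out:
  rows:
    - [[0,-0.03,-0.006,0,0,0,5],[0,-0.06,-0.01,0,0,0,5],[0,-0.075,-0.01,0,0,0,5],[0,-0.075,-0.01,0,0,0,5],[0,-0.075,-0.01,0,0,0,5]]

```text
clock: 10.67
tool_pos: [0.5282, 0.1514, 0.1205]
ee_rot: [2.061, 2.283, 0.117]
ft_force: [-0.0, 0.2, -4.8]
gripper_width: 0.126
```

```bash
python3 - <<'E'
from plan import *
from cell import monitor,grab_frame
s=monitor.observe();where(s)
f=grab_frame("side");im=f["img"][:,:,::-1].copy()
c=im[150:400,130:400];c=cv2.resize(c,None,fx=2.4,fy=2.4,interpolation=cv2.INTER_CUBIC)
cv2.imwrite("pics/s9.png",c)
f=grab_frame("wrist");cv2.imwrite("pics/w9.png",f["img"][:,:,::-1])
plan(s,*tcp_for_lip(np.array((-.103,0,.0885)),.05))
plan(s,*tcp_for_lip(np.array((-.103,0,.0875)),.0))
E
```

```text
lip [-98.6   0.1  89.8] edge [ 88.5   0.5 108.4] handle [1.000e-01 2.000e-01 1.388e+02] yaw/tilt/roll deg [ 0.15 -5.68  0.21] F [-0.   0.2 -4.8] t 10.67 pos [0.5282 0.1514 0.1205] g 10.7
pos [0.5282 0.1514 0.1205] shift [-0.002, -0.037, 0.059] turn [0.031, -0.002, 0.001] deg 2.8
pos [0.5282 0.1514 0.1205] shift [-0.003, -0.031, 0.121] turn [0.063, -0.002, 0.002] deg 5.7
```

View pics/s9.png

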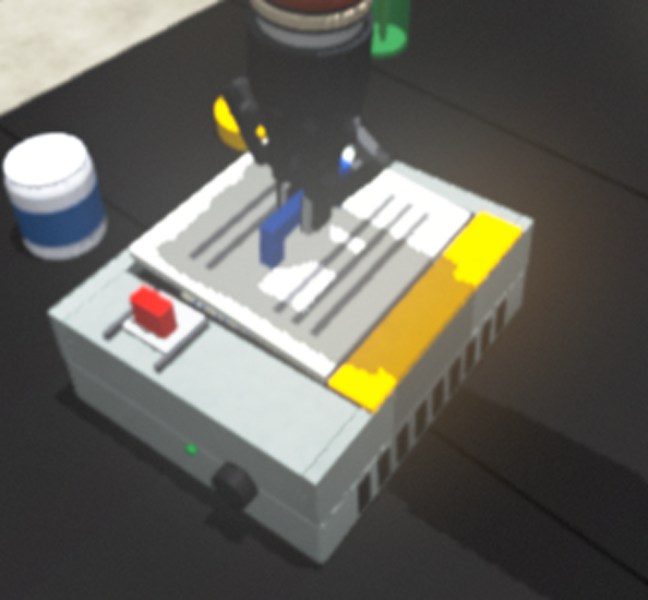

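View pics/w9.png

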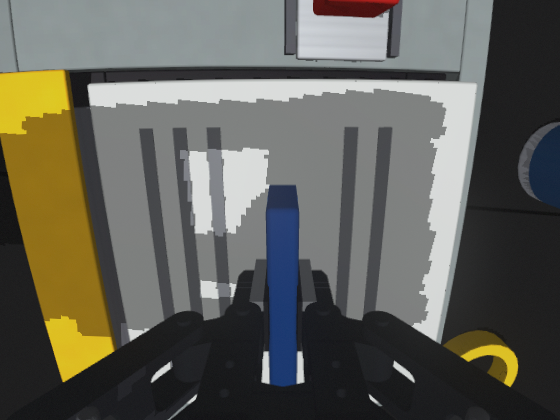

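Emit:
carry_out:
  rows:
    - [[0,-0.01,0.01,0.005,0,0,5],[0,-0.02,0.025,0.012,0,0,5],[0,-0.03,0.04,0.02,0,0,5],[0,-0.037,0.055,0.028,0,0,5],[0,-0.037,0.059,0.031,0,0,5],[0,-0.037,0.059,0.031,0,0,5]]

```text
clock: 11.27
tool_pos: [0.5254, 0.1511, 0.1139]
ee_rot: [2.084, 2.309, 0.061]
ft_force: [-1.2, 0.7, -5.3]
gripper_width: 0.125
```

```bash
python3 - <<'E'
from plan import *
from cell import monitor,grab_frame
s=monitor.observe();where(s)
plan(s,*tcp_for_lip(np.array((-.103,0,.0875)),.02))
plan(s,*tcp_for_lip(np.array((-.103,0,.0875)),.0))
E
```

```text
lip [-102.8    0.    88.3] edge [85.   0.5 97.6] handle [-1.800e+00  1.000e-01  1.323e+02] yaw/tilt/roll deg [ 0.14 -2.84  0.2 ] F [-1.2  0.7 -5.3] t 11.27 pos [0.5254 0.1511 0.1139] g 10.7
pos [0.5254 0.1511 0.1139] shift [-0.002, 0.003, 0.038] turn [0.019, -0.002, 0.001] deg 1.7
pos [0.5254 0.1511 0.1139] shift [-0.002, 0.006, 0.059] turn [0.032, -0.002, 0.002] deg 2.8
```

Emit:
carry_out:
  rows:
    - [[0,0,0.01,0.006,0,0,5],[0,0,0.02,0.01,0,0,5],[0,0.002,0.03,0.015,0,0,5],[0,0.003,0.038,0.019,0,0,5],[0,0.003,0.038,0.019,0,0,5],[0,0.003,0.038,0.019,0,0,5]]

```text
clock: 11.77
tool_pos: [0.526, 0.1513, 0.111]
ee_rot: [2.097, 2.324, 0.028]
ft_force: [-3.9, 0.6, 3.6]
gripper_width: 0.12
```

```bash
python3 - <<'E'
from plan import *
from cell import monitor,grab_frame
s=monitor.observe();where(s);print(s["moment"])
plan(s,*tcp_for_lip(np.array((-.103,0,.0875)),.0))
E
```

```text
lip [-102.8    0.2   88.3] edge [85.1  0.7 92.2] handle [ -0.7   0.3 129.4] yaw/tilt/roll deg [ 0.15 -1.19  0.21] F [-3.9  0.6  3.6] t 11.77 pos [0.526  0.1513 0.111 ] g 10.3
[-6.04952611e-02  4.73278930e-01  9.77648405e-05]
pos [0.526  0.1513 0.111 ] shift [-0.004, 0.002, 0.029] turn [0.013, -0.002, 0.002] deg 1.2
```

Emit:
carry_out:
  rows:
    - [[0,0,0.01,0.005,0,0,5],[0,0,0.02,0.01,0,0,5],[0,0.002,0.03,0.013,0,0,5],[0,0.002,0.04,0.013,0,0,5],[0,0.002,0.04,0.013,0,0,5],[0,0.002,0.04,0.013,0,0,5]]

```text
clock: 12.27
tool_pos: [0.5266, 0.1514, 0.1086]
ee_rot: [-2.103, -2.331, -0.004]
ft_force: [-7.2, 0.1, 12.5]
gripper_width: 0.123
```

```bash
python3 - <<'E'
from plan import *
from cell import monitor,grab_frame
s=monitor.observe();where(s);print(s["moment"])
plan(s,*tcp_for_lip(np.array((-.103,0,.0875)),.0))
f=grab_frame("side");im=f["img"][:,:,::-1].copy()
c=im[150:400,130:400];c=cv2.resize(c,None,fx=2.4,fy=2.4,interpolation=cv2.INTER_CUBIC)
cv2.imwrite("pics/s10.png",c)
f=grab_frame("wrist");cv2.imwrite("pics/w10.png",f["img"][:,:,::-1])
E
```

```text
lip [-102.7    0.2   88. ] edge [85.3  0.7 88. ] handle [  0.3   0.3 127. ] yaw/tilt/roll deg [ 0.15 -0.    0.2 ] F [-7.2  0.1 12.5] t 12.27 pos [0.5266 0.1514 0.1086] g 10.5
[-0.26296122  1.06211812  0.01508828]
pos [0.5266 0.1514 0.1086] shift [-0.004, -0.003, 0.005] turn [0.0, -0.002, 0.002] deg 0.3
```

View pics/s10.png

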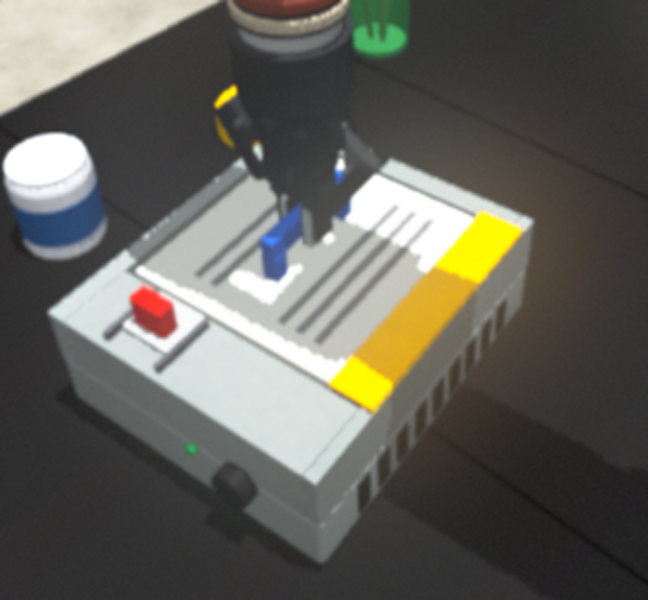

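View pics/w10.png

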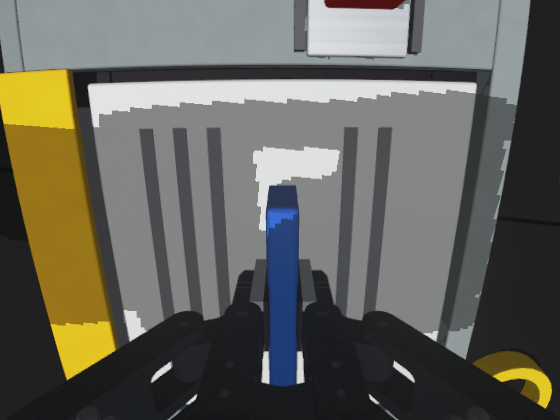

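Emit:
carry_out:
  rows:
    - [[0,0,0.01,0.003,0,0,5],[0,0,0.02,0.005,0,0,5],[0,0,0.03,0.006,0,0,5],[0,0,0.03,0.006,0,0,5],[0,0,0.03,0.006,0,0,5]]

```text
clock: 12.78
tool_pos: [0.5265, 0.1514, 0.1086]
ee_rot: [-2.098, -2.326, 0.009]
ft_force: [-14.9, -1.9, 28.0]
gripper_width: 0.124
```

```bash
python3 - <<'E'
from plan import *
from cell import monitor,grab_frame
s=monitor.observe();where(s);print(s["moment"])
E
```

```text
lip [-103.     0.2   89. ] edge [85.   0.7 87.1] handle [  0.4   0.3 126.9] yaw/tilt/roll deg [0.17 0.6  0.18] F [-14.9  -1.9  28. ] t 12.78 pos [0.5265 0.1514 0.1086] g 10.6
[-0.39205811  2.02903361 -0.03033779]
```

Emit:
carry_out:
  rows:
    - [[0,0,-0.02,-0.004,0,0,5],[0,0,-0.038,-0.006,0,0,5],[0,0,-0.038,-0.006,0,0,5],[0,0,-0.038,-0.006,0,0,5]]

```text
clock: 13.12
tool_pos: [0.5267, 0.1514, 0.1086]
ee_rot: [-2.103, -2.331, -0.005]
ft_force: [-4.5, 0.4, 9.6]
gripper_width: 0.127
```

```bash
python3 - <<'E'
from plan import *
from cell import monitor,grab_frame
s=monitor.observe();where(s);print(s["moment"])
E
```

```text
lip [-102.5    0.2   87.9] edge [85.5  0.7 88.1] handle [  0.4   0.3 127. ] yaw/tilt/roll deg [ 0.15 -0.06  0.2 ] F [-4.5  0.4  9.6] t 13.12 pos [0.5267 0.1514 0.1086] g 10.9
[-0.1544342   0.75092258 -0.02719405]
```

Emit:
carry_out:
  rows:
    - [[0,0,0,0,0,0,40],[0,0,0,0,0,0,40],[0,0,0,0,0,0,40],[0,0,0,0,0,0,40],[0,0,0,0,0,0,40]]

```text
clock: 13.53
tool_pos: [0.526, 0.1511, 0.1067]
ee_rot: [-2.103, -2.33, -0.003]
ft_force: [-0.2, 0.7, -0.1]
gripper_width: 0.469
```

Emit:
carry_out:
  rows:
    - [[0,0,-0.15,0,0,0,40],[0,0,-0.4,0,0,0,40],[0,0,-0.7,0,0,0,40],[0,0,-0.7,0,0,0,40]]

```text
clock: 13.87
tool_pos: [0.5305, 0.1517, 0.1836]
ee_rot: [2.101, 2.329, 0.018]
ft_force: [1.3, -0.3, 1.4]
gripper_width: 0.469
```

```bash
python3 - <<'E'
from plan import *
from cell import monitor,grab_frame
s=monitor.observe();where(s);print(s["joints"].round(2))
f=grab_frame("wrist");cv2.imwrite("pics/w11.png",f["img"][:,:,::-1])
f=grab_frame("side");im=f["img"][:,:,::-1].copy()
c=im[150:400,130:400];c=cv2.resize(c,None,fx=2.4,fy=2.4,interpolation=cv2.INTER_CUBIC)
cv2.imwrite("pics/s11.png",c)
E
```

```text
lip [-9.860e+01  1.000e-01  1.618e+02] edge [ 89.4   0.6 164. ] handle [4.00e+00 2.00e-01 2.02e+02] yaw/tilt/roll deg [ 0.15 -0.66  0.23] F [ 1.3 -0.3  1.4] t 13.87 pos [0.5305 0.1517 0.1836] g 40.0
[0.15 0.1  1.84 0.   1.19 0.05]
```

View pics/s11.png

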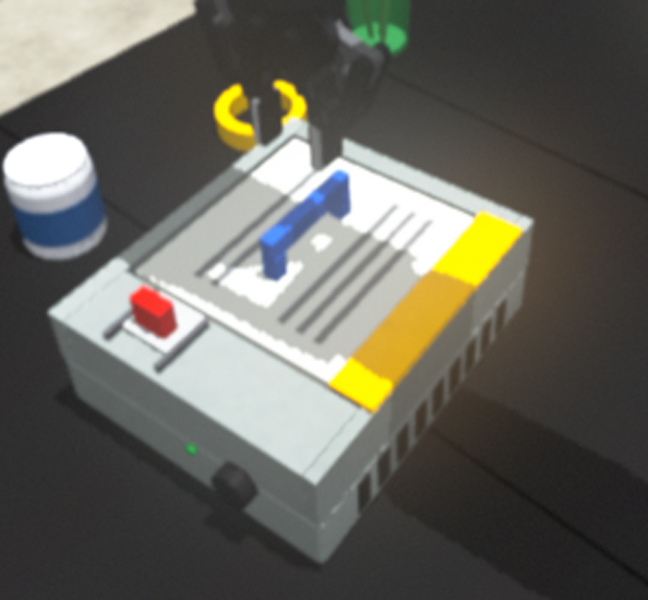

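View pics/w11.png

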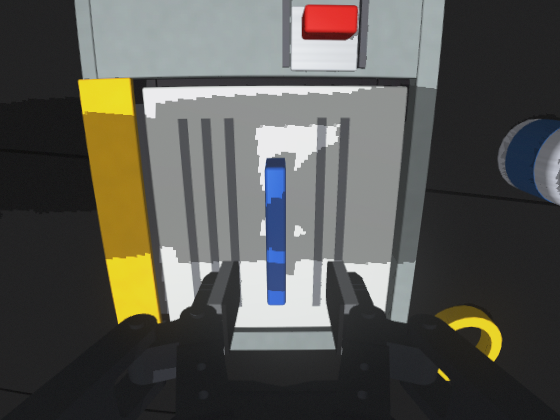

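```bash
python3 - <<'E'
from plan import *
from cell import monitor
s=monitor.observe()
for z in(.15,.110,.098):plan(s,unitpts([(64,0,z*1000)])[0],Rt(UW))
E
```

```text
pos [0.5275 0.1512 0.179 ] shift [-0.018, 0.627, 0.293] turn [0.003, -0.002, 0.002] deg 0.3
pos [0.5275 0.1512 0.179 ] shift [-0.02, 0.625, 0.693] turn [0.003, -0.002, 0.002] deg 0.3
pos [0.5275 0.1512 0.179 ] shift [-0.02, 0.625, 0.813] turn [0.003, -0.002, 0.002] deg 0.3
```

Emit:
carry_out:
  rows:
    - [[0,0.3,0,0,0,0,0],[-0.02,0.625,0.1,0,0,0,0],[-0.02,0.625,0.3,0,0,0,0],[-0.02,0.625,0.5,0,0,0,0],[-0.02,0.625,0.65,0,0,0,0],[-0.02,0.625,0.72,0,0,0,0],[-0.02,0.625,0.72,0,0,0,0]]
  squeeze: 30

```text
clock: 14.55
tool_pos: [0.5853, 0.1551, 0.101]
ee_rot: [-2.1, -2.327, 0.006]
ft_force: [-1.1, 1.0, -1.3]
gripper_width: -0.005
```

Emit:
carry_out:
  rows:
    - [[0,0,0.04,0,0,0,0],[0,0,0.06,0,0,0,0],[0,0,0.08,0,0,0,0],[0,0,0.08,0,0,0,0]]

```text
clock: 14.88
tool_pos: [0.5892, 0.1558, 0.0983]
ee_rot: [-2.104, -2.332, -0.006]
ft_force: [-0.8, 1.1, -0.1]
gripper_width: -0.002
```

```bash
python3 - <<'E'
from plan import *
from cell import monitor
s=monitor.observe();print(s["ft_force"])
plan(s,unitpts([(64,0,98)])[0],Rt(UW))
E
```

```text
[-0.83156214  1.08810667 -0.13504194]
pos [0.5892 0.1558 0.0983] shift [-0.0, 0.009, 0.003] turn [0.001, -0.002, 0.002] deg 0.3
```

Emit:
carry_out:
  rows:
    - [[0,0,0.01,0,0,0,0],[0,0,0.02,0,0,0,0],[0,0,0.02,0,0,0,0]]

```text
clock: 15.13
tool_pos: [0.5893, 0.1558, 0.0981]
ee_rot: [-2.103, -2.332, -0.006]
ft_force: [-3.9, -1.2, 8.5]
gripper_width: -0.002
```

Emit:
carry_out:
  rows:
    - [[0,0,0.01,0,0,0,0],[0,0,0.02,0,0,0,0],[0,0,0.02,0,0,0,0]]

```text
clock: 15.38
tool_pos: [0.5894, 0.1559, 0.098]
ee_rot: [-2.103, -2.332, -0.005]
ft_force: [-8.0, -1.1, 17.9]
gripper_width: 0.002
```

Emit:
carry_out:
  rows:
    - [[0,0,-0.2,0,0,0,0],[0,-0.1,-0.6,0,0,0,0],[0.3,-0.2,-0.8,0,0,0,40],[0.6,-0.3,-0.8,0,0,0.08,40],[0.7,-0.3,-0.8,0,0,0.16,40],[0.7,-0.3,-0.8,0,0,0.24,40],[0.7,-0.3,-0.8,0,0,0.32,40],[0.7,-0.3,-0.8,0,0,0.4,40]]

```text
clock: 16.05
tool_pos: [0.5513, 0.2225, 0.1741]
ee_rot: [-2.721, -1.564, -0.004]
ft_force: [-0.2, -0.2, 0.2]
gripper_width: 0.464
```

```bash
cat >> plan.py <<'E'
def Rk(sgn): # tool y along unit y*sgn
    return Rt(UW+sgn*np.pi/2)
E
python3 - <<'E'
from plan import *
from cell import monitor,grab_frame,masks_of
s=monitor.observe();print(s["joints"].round(2))
for sg in(1,-1):plan(s,unitpts([(30,122,180)])[0],Rk(sg))
f=grab_frame("top");cv2.imwrite("pics/t12.png",f["img"][:,:,::-1])
for m in masks_of(f,"catch_knob")[:1]:
    ys,xs=np.nonzero(m["mask"]);print(m["score"],m["box"])
hsv=cv2.cvtColor(f["img"],cv2.COLOR_RGB2HSV)
import pickle
D=pickle.load(open("d.pkl","rb"));im=D["top"]["img"].astype(int)
r=(im[:,:,0]>130)&(im[:,:,1]<70);ys,xs=np.nonzero(r[230:260,125:165]);print("red",xs.min()+125,xs.max()+125,ys.min()+230,ys.max()+230)
c=(xs.mean()+125,ys.mean()+230);w=atz(D["top"],c,.132);print(c,R.from_euler("z",-UW).apply(w-[UX,UY,0]))
print(proj(D["top"],unitpts([(30+14,124+7,132),(30+14,124-7,132),(30-14,124+7,132),(30-14,124-7,132)])).round(1))
E
```

```text
[0.26 0.21 1.74 0.   1.2  0.79]
pos [0.5513 0.2225 0.1741] shift [0.408, -0.32, -0.057] turn [0.002, -0.002, -1.4] deg 126.0
pos [0.5513 0.2225 0.1741] shift [0.408, -0.32, -0.057] turn [-0.002, -0.002, 0.6] deg 54.0
red 137 143 237 250
(np.float64(139.9367088607595), np.float64(242.58227848101265)) [0.03121475 0.1214772  0.132     ]
[[134.7 236.2]
 [141.9 235.7]
 [135.4 250.9]
 [142.7 250.4]]
```

Emit:
carry_out:
  rows:
    - [[0.2,-0.16,-0.05,0,0,0.08,50],[0.41,-0.32,-0.06,0,0,0.16,50],[0.41,-0.32,-0.06,0,0,0.24,50],[0.41,-0.32,-0.06,0,0,0.32,50],[0.41,-0.32,-0.06,0,0,0.4,50],[0.41,-0.32,-0.06,0,0,0.48,50],[0.41,-0.32,-0.06,0,0,0.56,50],[0.41,-0.32,-0.06,0,0,0.6,50]]

```text
clock: 16.82
tool_pos: [0.5442, 0.2734, 0.1799]
ee_rot: [-3.134, -0.163, -0.0]
ft_force: [-0.3, 0.0, 0.2]
gripper_width: 0.583
```

Emit:
carry_out:
  rows:
    - [[0,0,0,0,0,0,50],[0,0,0,0,0,0,50]]

```text
clock: 16.98
tool_pos: [0.5442, 0.2734, 0.1798]
ee_rot: [-3.133, -0.172, -0.0]
ft_force: [-0.7, 0.0, 0.2]
gripper_width: 0.585
```

```bash
python3 - <<'E'
from plan import *
from cell import monitor,grab_frame,masks_of
s=monitor.observe();print(s["joints"].round(2))
plan(s,unitpts([(30,121.5,112)])[0],Rk(-1))
f=grab_frame("wrist");cv2.imwrite("pics/w13.png",f["img"][:,:,::-1])
T=wristT(s,f);print(proj(f,unitpts([(30+14,121.5+7,132),(30+14,121.5-7,132),(30-14,121.5+7,132),(30-14,121.5-7,132)]),T).round(1))
E
```

```text
[0.35 0.23 1.7  0.   1.21 1.81]
pos [0.5442 0.2734 0.1798] shift [-0.0, 0.002, 0.678] turn [-0.002, -0.0, 0.006] deg 0.6
[[272.1 216.3]
 [296.4 216.6]
 [272.1 260.1]
 [295.3 260.4]]
```

View pics/w13.png

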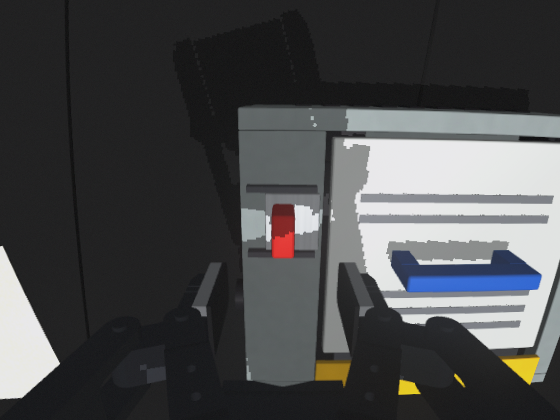

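Emit:
carry_out:
  rows:
    - [[0,0,0.2,0,0,0.006,50],[0,0,0.45,0,0,0.006,50],[0,0,0.6,0,0,0.006,50],[0,0,0.66,0,0,0.006,50],[0,0,0.66,0,0,0.006,50],[0,0,0.66,0,0,0.006,50]]
  squeeze: 20

```text
clock: 17.53
tool_pos: [0.5443, 0.2737, 0.1139]
ee_rot: [-3.134, -0.153, 0.0]
ft_force: [0.1, 0.8, 0.3]
gripper_width: 0.584
```

```bash
python3 - <<'E'
from plan import *
from cell import monitor,grab_frame,masks_of
s=monitor.observe();print(s["ft_force"])
plan(s,unitpts([(30,121.5,114)])[0],Rk(-1))
f=grab_frame("wrist");cv2.imwrite("pics/w14.png",f["img"][:,:,::-1])
E
```

```text
[0.09318689 0.84049755 0.28376911]
pos [0.5443 0.2737 0.1139] shift [-0.001, 0.003, -0.001] turn [-0.002, -0.0, -0.002] deg 0.2
```

View pics/w14.png

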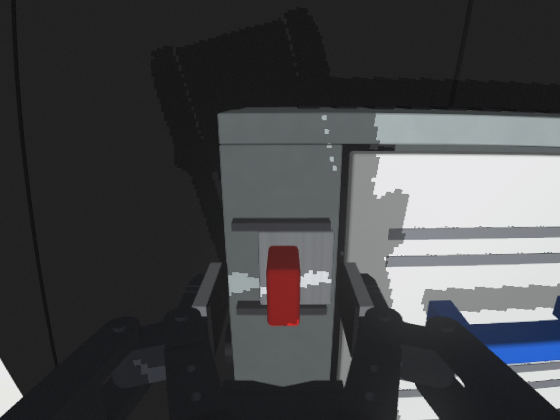

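Emit:
carry_out:
  rows:
    - [[0,0,0,0,0,0,8],[0,0,0,0,0,0,8],[0,0,0,0,0,0,8],[0,0,0,0,0,0,8],[0,0,0,0,0,0,8]]

```text
clock: 18.0
tool_pos: [0.5449, 0.2739, 0.115]
ee_rot: [-3.134, -0.152, -0.003]
ft_force: [-1.3, -0.6, 4.9]
gripper_width: 0.156
```

Emit:
carry_out:
  rows:
    - [[0,0.04,0,0,0,0,8],[0,0.08,0,0,0,0,8],[0,0.12,0,0,0,0,8],[0,0.15,0,0,0,0,8],[0,0.15,0,0,0,0,8]]

```text
clock: 18.42
tool_pos: [0.5465, 0.2589, 0.115]
ee_rot: [-3.133, -0.151, -0.003]
ft_force: [-0.4, 1.0, 5.4]
gripper_width: 0.158
```

```bash
python3 - <<'E'
from plan import *
from cell import monitor
s=monitor.observe();print(s["ft_force"],s["gripper_width"]*85.4)
plan(s,unitpts([(30,96,114)])[0],Rk(-1))
E
```

```text
[-0.42733207  1.01065721  5.43929119] 13.50088470104535
pos [0.5465 0.2589 0.115 ] shift [-0.008, 0.108, 0.01] turn [-0.003, -0.001, -0.002] deg 0.4
```

Emit:
carry_out:
  rows:
    - [[0,0.03,-0.01,0,0,0,8],[0,0.06,-0.01,0,0,0,8],[0,0.09,-0.01,0,0,0,8],[0,0.12,-0.01,0,0,0,8],[0,0.13,-0.01,0,0,0,8],[0,0.13,-0.01,0,0,0,8]]

```text
clock: 18.92
tool_pos: [0.5475, 0.2485, 0.1151]
ee_rot: [-3.128, -0.149, -0.004]
ft_force: [2.5, 9.5, 0.9]
gripper_width: 0.16
```

```bash
python3 - <<'E'
from plan import *
from cell import monitor,grab_frame
s=monitor.observe();print(s["ft_force"],s["gripper_width"]*85.4)
plan(s,unitpts([(30,96,114)])[0],Rk(-1))
f=grab_frame("wrist");cv2.imwrite("pics/w15.png",f["img"][:,:,::-1])
E
```

```text
[2.46501576 9.47082926 0.92570927] 13.633476213175873
pos [0.5475 0.2485 0.1151] shift [-0.008, 0.005, 0.011] turn [-0.006, -0.002, -0.003] deg 0.6
```

View pics/w15.png

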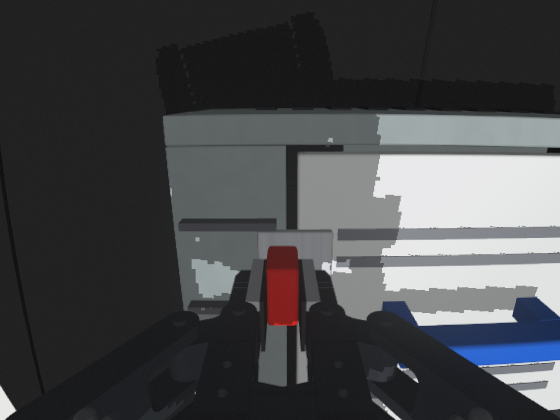

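Emit:
carry_out:
  rows:
    - [[0,0.015,0,0,0,0,8],[0,0.025,0,0,0,0,8],[0,0.025,0,0,0,0,8]]

```text
clock: 19.22
tool_pos: [0.5475, 0.2484, 0.1151]
ee_rot: [-3.124, -0.148, -0.004]
ft_force: [2.1, 16.2, -0.4]
gripper_width: 0.156
```

Emit:
carry_out:
  rows:
    - [[0,-0.02,0,0,0,0,8],[0,-0.03,0,0,0,0,12],[0,-0.03,0,0,0,0,45],[0,-0.03,0,0,0,0,45],[0,-0.03,0,0,0,0,45],[0,-0.03,0,0,0,0,45]]

```text
clock: 19.72
tool_pos: [0.5458, 0.2452, 0.1136]
ee_rot: [-3.136, -0.151, 0.004]
ft_force: [0.2, 0.3, -0.0]
gripper_width: 0.532
```

Emit:
carry_out:
  rows:
    - [[0,0,-0.15,0,0,0,45],[0,0,-0.4,0,0,0,45],[0,0,-0.7,0,0,0,45],[0,0,-1,0,0,0,45],[0,0,-1,0,0,0,45]]

```text
clock: 20.13
tool_pos: [0.5508, 0.2467, 0.2222]
ee_rot: [-3.132, -0.15, -0.018]
ft_force: [1.1, 0.4, 0.9]
gripper_width: 0.524
```

Emit:
carry_out:
  rows:
    - [[-0.3,-0.2,-0.2,0,0,0,45],[-0.6,-0.4,-0.4,0,0,0,45],[-0.9,-0.6,-0.5,0,0,0,45],[-1,-0.8,-0.5,0,0,0,45],[-1,-0.8,-0.5,0,0,0,45]]

```text
clock: 20.55
tool_pos: [0.4371, 0.318, 0.2656]
ee_rot: [-3.132, -0.156, 0.0]
ft_force: [0.3, -0.6, 0.7]
gripper_width: 0.525
```

```bash
python3 - <<'E'
from plan import *
from cell import monitor,grab_frame
s=monitor.observe();print(s["tool_pos"],s["ft_force"],s["clock"])
for n in("wrist","side","top"):
    f=grab_frame(n);cv2.imwrite(f"pics/{n}16.png",f["img"][:,:,::-1])
    if n=="side":
        c=f["img"][150:400,130:400,::-1];cv2.imwrite("pics/s16.png",cv2.resize(c,None,fx=2.4,fy=2.4,interpolation=cv2.INTER_CUBIC))
    if n=="top":
        im=f["img"].astype(int);r=(im[:,:,0]>130)&(im[:,:,1]<70);ys,xs=np.nonzero(r[230:260,125:175])
        if len(xs):
            c=(xs.mean()+125,ys.mean()+230);w=atz(f,c,.132);print(c,R.from_euler("z",-UW).apply(w-[UX,UY,0]))
        c=f["img"][180:340,110:430,::-1];cv2.imwrite("pics/t16.png",cv2.resize(c,None,fx=2.5,fy=2.5,interpolation=cv2.INTER_CUBIC))
E
```

```text
[0.43713055 0.31803711 0.26564105] [ 0.30793338 -0.60968562  0.7459308 ] 20.55
(np.float64(153.93333333333334), np.float64(240.2)) [0.03380483 0.09443974 0.132     ]
```

View pics/s16.png

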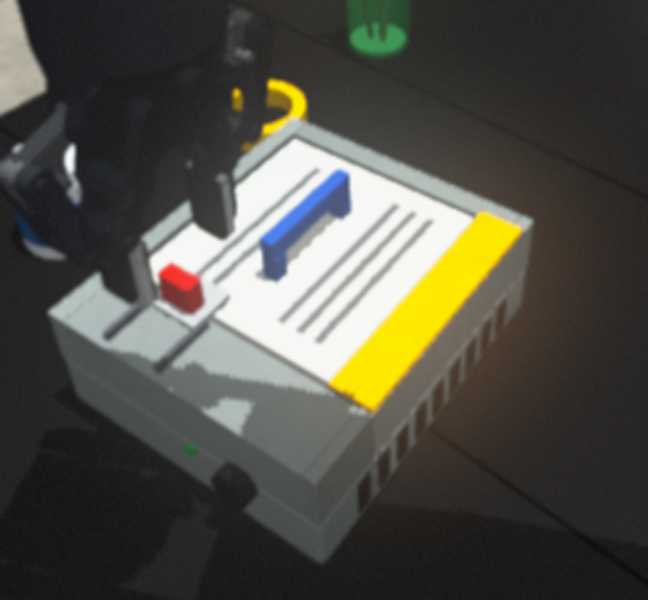

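View pics/t16.png

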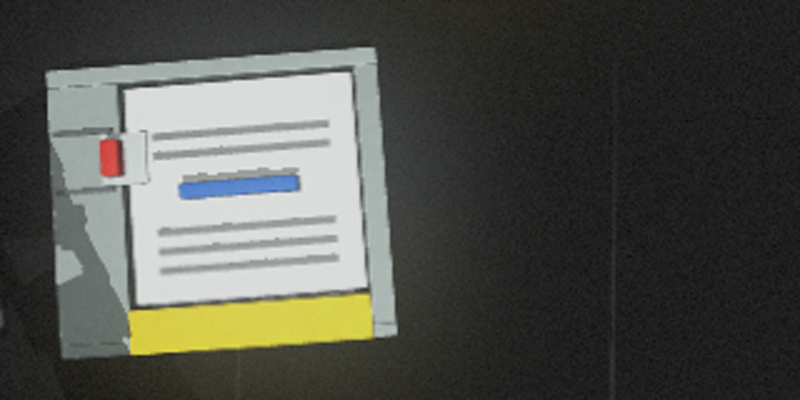

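```bash
python3 - <<'E'
from cell import bot,monitor
s=monitor.observe();print(s["joint_vel"].round(3),s["ft_force"].round(1));print(bot.close_job())
E
```

```text
[-0.02   0.013 -0.005  0.001 -0.     0.001] [-0.6  0.3 -0.6]
the job is handed in; nothing more can be done
None
```

The cover is back on the air cleaner, the catch is across, and I handed the job in at about 21 s of the 62 s allowed. The hand-in gave no verdict, so what follows is from my own checks.

**What I did:** I gripped the cover by its blue handle and tilted it about 7°. I touched the lip down on the sill to confirm its height, slid it under the ledge and swung the cover down. I then pressed it home, released it, gripped the red knob and slid the catch over to its end stop. The arm then let go and backed away.

**Last checks:**
- **Hook:** the lip tip was about 10 mm under the ledge edge (unit x about -99 mm, height about 90 mm). The free edge was still at about 108 mm.
- **Press:** the cover stopped hard with about 28 N on the handle, with lip and edge both at about 88 mm and tilt near 0. A second push of 18 N near the free edge met its top at about 98 mm and it did not move.
- **Catch:** the knob did not move further under 16 N. The top picture puts its travel at about 27 mm, from 121.5 to 94.4 mm in unit y.
- **Other things:** the last top and side pictures show the cover flat and square. I did not measure the jar, can and roll again at the end, but the arm never went near them.

**Disagreements:**
- The wrist camera put the unit about 3 mm further out in x than the fixed cameras. I used a value in between.
- The wrist camera also put the held cover about 6 mm lower in the gripper than the arm's pose did. Contact with the sill at 87.5 mm agreed with the arm's pose, so I used that.

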